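# Lay finished power tubes in a row on the shelf and chock both ends

## Task

Lay all the glass power tubes from the bench on the low shelf in one straight row, side by side and touching, every tube square to the wooden stop strip with its black base close up to the strip. Set one rubber chock on the shelf first as an end stop and bring the tubes up to it; when all of them are on the shelf, close the row with the other chock, so that each chock's sloping face bears on an end tube and the row cannot roll apart. They are glass, so set them down and never let one drop, and leave the other tools on the bench where they are.

Things in the scene. Friction and masses are not known exactly. Their poses are not given: they have to be found in the camera images.
- shelf: Low fixed shelf, 130 mm deep (its x), 400 mm long (its y), flat soft rubber top 40 mm above the bench, both ends and the robot's side open. A wooden stop strip, 12 mm wide and 8 mm proud of the top, runs along the far (+x) edge; its inner face is at shelf x = +53 mm. Origin: centre of the underside, on the bench; x points across to the strip, y along the shelf.
- tube1: Glass power tube lying on its side, one of 3 or 4: a 40 mm cylinder, black plates inside, silvery dome at one end, black base with pins at the other. Origin: on its axis, 50 mm from the base's flat face, 52 mm from the dome's tip; x points along the axis to the base; it rolls about x when pushed. 40 mm wide from x = -36 to +50 mm. Pins: 11 mm long, clear of the strip. 70 to 105 g.
- tube1_base (a point): Centre of the flat face of the base of this tube, at its x = +50 mm.
- tube2: Another tube like tube1 (None if absent).
- tube2_base (a point): Centre of the flat face of the base of this tube, at its x = +50 mm.
- tube3: Another tube like tube1 (None if absent).
- tube3_base (a point): Centre of the flat face of the base of this tube, at its x = +50 mm.
- tube4: Another tube like tube1 (None if absent).
- tube4_base (a point): Centre of the flat face of the base of this tube, at its x = +50 mm.
- chock1: Black rubber chock, 0.2 kg: 50 x 50 mm, 28 mm high. Top flat from x = -25 to 0 mm, then the face slopes down at 45 degrees to a 3 mm toe at x = +25 mm. Origin: centre of the underside; x points to the toe, z up. Grip across its width (y) at its centre of mass, x = -5 mm. A tube on the same surface touching the slope has its axis at chock x = +36 mm.
- chock2: The other chock, the same.
- welder: Bystander, fixed: grey bench spot welder, 160 x 100 mm, 210 mm high with a 45 mm knob on top, brass arms reaching 170 mm from its centre towards its -x side at 60 to 150 mm height. Origin: centre of its underside.
- tin: Bystander: green tin, 68 mm diameter and 90 mm high, tools stick out up to 180 mm. Origin: centre of its underside.
- pliers: Bystander: long-nosed pliers lying flat, 180 mm long, 15 mm high. Origin: at the pivot, on the bench; x points to the nose.
- cutters: Bystander: side cutters lying flat, 150 mm long, 15 mm high. Origin: at the pivot, on the bench; x points to the nose.
Not all that is in view belongs to the job. Leave any blue or yellow look-alike of the chock1 alone.

How it is judged:
By the outcome, as a careful person would: the job done as asked, in the order asked, and still so for the second after the job is handed in, with the robot touching nothing.
Of tube1, tube2, tube3, tube4 only 3 to 4 are there at a start; the rules pass over those that are not, and their reading is None.
At some moment in a run one of chock1, chock2 may be knocked a few centimetres aside while the robot is not near it.
It also fails if it takes over 210 s, if anything falls off the work surface, if the arm or the gripper's body presses on something with over 40 N, if the wrist force passes 120 N, or if a joint passes its speed limit or range.

## Robot

A 6-joint arm with a two-finger parallel gripper is mounted at the origin on the work surface. World frame = base frame: x ahead of the robot, y to its left, z up, the work surface at z = 0. Lengths are in m, angles in degrees, forces in N, time in s.
With the tool pointing down it reaches from about 0.25 to 0.725 m from the base axis. Payload 9.7 kg.
Tool frame: the origin (TCP) lies at the very end of the fingers, on their centre line; the grasp point (between the pads) lies 19 mm behind it (bot.pinch_z is the distance from the TCP to the grasp point, in m); x points along the fingers, z is the direction in which the jaws open and shut, and the axes are right-handed (so a half turn about x gives the same grasp; the last joint's range is limited). The gripper opens to 85 mm and grips with 20 to 120 N. Pads are 22 mm wide; open, the fingers measure 114 mm over their backs; the gripper's body (76 mm by 85 mm) begins 54 mm behind the grasp point. The pads swing forward as they close: fully open they stand 13 mm farther back than shut.
Start: joints at [76.719, 4.979, 10.078, 95.1, 0, 90], TCP at [0.126, 0.535, 0.231] pointing down, gripper open.
Joint ranges: [-179.16, 179.16], [-48.56, 103.87], [-65.8, 70.77], [-126.05, 130.52], [-82.76, 87.17], [-180, 180]. Speed limits (degrees/s): [127.2, 127.2, 147.25, 180, 180, 180].

## Interface

Orientations are given as [roll, pitch, yaw] about the fixed x, y, z axes, in that order (R = Rz(yaw) Ry(pitch) Rx(roll)).
In Python, from workcell import bot gives the robot as it stands.
- The arm moves only by the tool play_rows, never from a script. Its argument "rows" is a list of rows, each a list of 3 entries, a list of its own where there are three numbers: the shift along the tool's x, y, z in cm, then the turn about the tool's x in degrees, then the finger opening in cm, from 0 to 8.54. A call has 1 to 12 rows; each row is the pose to reach, as a shift and turn from the pose commanded when the call began, along the tool's axes at that moment; what a row does not reach only later rows make up. A row lasts 1/12 s, in which the tool goes at most 41.7 mm and 7.16 degrees, less where a joint would pass 70% of its speed; a pose out of reach is approached as far as the arm can. A call with a gripper value outside its range is refused whole. The fingers move at their own pace and stop on an object; "squeeze" is the grip in N (left out, the last holds). Time passes only in rows, so rows that repeat a pose let the fingers close. It gives the time, the measured TCP pose, the force and the opening at its end, in the units of the state.
- bot.get_obs(): the state, without advancing time (a new reading comes with each control period).
- bot.camera(name): name is "scene" or "top" or "wrist"; returns (picture, depth): 400x640x3 uint8, blue, green, red; 400x640 float32, m along the optical axis (not along the pixel's ray), 0 where there is no reading.
- bot.camera_model(name): a dict with "fx", "fy", "cx", "cy" (pixels), "origin" and "attitude" of the camera in the world; the wrist camera has in their place "mount" (4x4, takes a point from camera to tool coordinates, whose origin is the TCP and whose axes are the tool frame's). Camera axes: x right, y down, z forward; pixel columns grow to the right and rows downward; lengths in m; the calibration is good to about 2 mm. A picture is of the moment at which its call begins: read the wrist's pose just before it. camera_model takes no time and is no camera call.
- bot.job_done(): hands the job in, once; it reports no verdict.
The state is a dict: "time": time; "q": joint angles; "qd": joint speeds; "joint_efforts": joint torques, N m; "ee_pos": TCP position; "tcp_rot": TCP orientation; "wrist_force": force on the tool from outside, world axes, zero at the start; "torque": the same for the moment, N m; "opening": finger opening in m.
Only numpy, scipy, OpenCV 4.12 (cv2) and the standard library are available. Lean on these libraries where they do the work, as an engineer would, in place of code of your own. Each camera call takes 0.05 s, during which the arm holds its last target.

## Working session

There is one attempt and no reset: what is moved stays moved. The work goes in short steps, Python scripts to look and compute and a tool call to move; the robot and the scene stay as the last step left them, time stands still between calls to the robot, and variables do not carry over. Pictures are saved under pics/ and viewed, and the job is handed in when it is done.

Besides the shell and the picture viewer there is one more tool, called after "Request:" as a command line: name --argument value ..., lists and objects as JSON in quotes. play_rows: Moves the arm, as the interface text tells. Its arguments: {"type":"object","properties":{"rows":{"type":"array"},"squeeze":{"type":"number"}},"required":["rows"]}

```bash
ls; mkdir -p pics; python3 - <<'E'
from workcell import bot
import cv2,numpy as np,pickle
print(bot.get_obs(), bot.pinch_z)
for n in ["scene","top","wrist"]:
    im,d=bot.camera(n); cv2.imwrite(f"pics/{n}0.png",im); np.savez(f"{n}0.npz",im=im,d=d); print(n,bot.camera_model(n))
E
```

```text
pics
{'time': 0.0, 'q': array([7.67186133e+01, 5.01153334e+00, 1.00330566e+01, 9.50973325e+01,
       1.00848987e-03, 8.99989783e+01]), 'qd': array([-0.02229468, -0.05975273, -0.06602396,  0.00871316, -0.0522073 ,
        0.04000802]), 'joint_efforts': array([-2.68230266e-03, -5.20387530e+01,  4.64802432e+01,  1.61705300e-02,
       -2.88889414e-04, -1.98865598e-05]), 'ee_pos': array([0.12629788, 0.53507582, 0.23056638]), 'tcp_rot': array([ 179.23681838,   89.92418405, -104.04354733]), 'wrist_force': array([ 0.35709194, -0.32085172, -1.02714201]), 'torque': array([-0.00500111, -0.03346228, -0.04988321]), 'opening': 0.08528749522646407} 0.0187
scene {'fx': 483.9047908235576, 'fy': 483.9047908235576, 'cx': 307.88281608941185, 'cy': 199.6910804034499, 'origin': array([1.09416662, 0.90090103, 1.381395  ]), 'attitude': array([-140.53871596,   -0.38497667,  145.60495073])}
top {'fx': 380.8073809887759, 'fy': 380.8073809887759, 'cx': 318.9087561803357, 'cy': 198.72487598665597, 'origin': array([0.33311539, 0.01612688, 1.18793067]), 'attitude': array([-173.26930667,   -0.29234758,  -89.54269184])}
wrist {'fx': 344.578857818509, 'fy': 344.578857818509, 'cx': 321.2803164742276, 'cy': 198.67259403863466, 'mount': array([[-1.17887549e-03, -2.77703132e-01,  9.60666217e-01,
        -1.43224422e-01],
       [-3.25212512e-04, -9.60666727e-01, -2.77703678e-01,
         7.07913407e-02],
       [ 9.99999252e-01, -6.39798733e-04,  1.04219392e-03,
        -2.22088610e-04],
       [ 0.00000000e+00,  0.00000000e+00,  0.00000000e+00,
         1.00000000e+00]])}
```

View pics/top0.png

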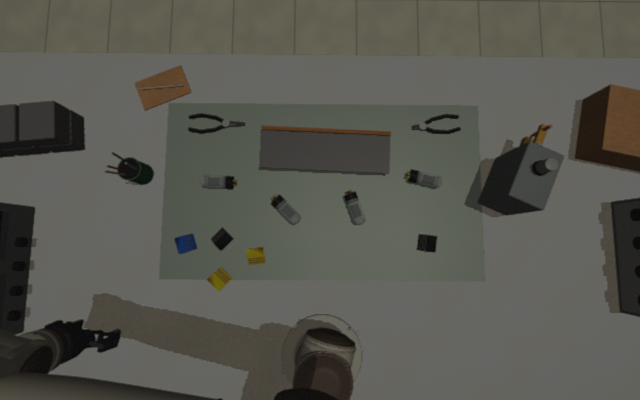

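View pics/scene0.png

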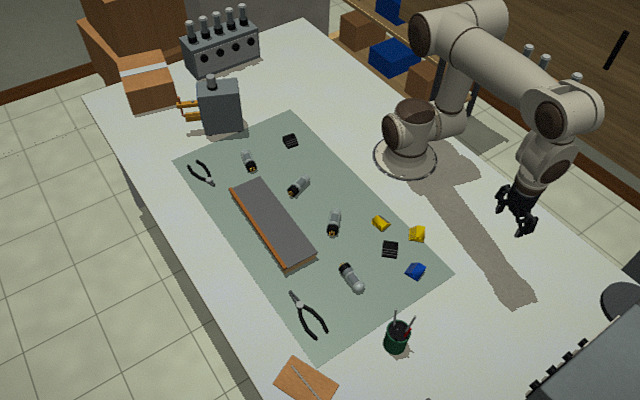

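View pics/wrist0.png

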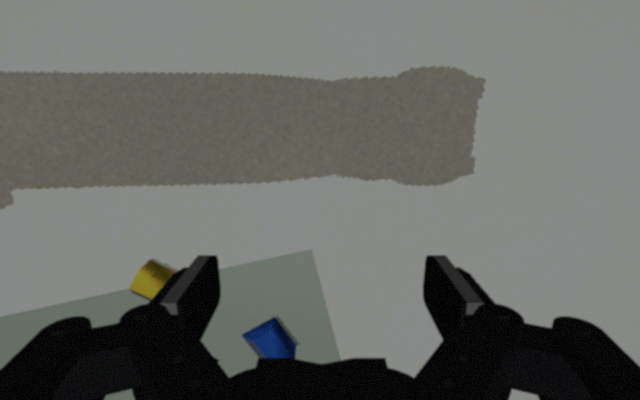

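Bird's-eye view: tubes at (219,182), (286,210), (354,208) and (423,179), so there are four. Black chocks are at (222,239) and (427,243). The blue block (186,243) and the yellow ones (256,255) and (219,279) are decoys. The shelf is centred near (325,152) with the strip on its upper (+x) edge. I'll enlarge this.

```bash
cat > h.py <<'E'
import numpy as np,cv2
from scipy.spatial.transform import Rotation as Ro
from workcell import bot
def rpy(a): return Ro.from_euler('xyz',a,degrees=True).as_matrix()
def tcp(o=None):
    o=o or bot.get_obs(); T=np.eye(4); T[:3,:3]=rpy(o['tcp_rot']); T[:3,3]=o['ee_pos']; return T
def campose(n,o=None):
    m=bot.camera_model(n)
    K=np.array([[m['fx'],0,m['cx']],[0,m['fy'],m['cy']],[0,0,1]])
    if n=='wrist': T=tcp(o)@m['mount']
    else:
        T=np.eye(4);T[:3,:3]=rpy(m['attitude']);T[:3,3]=m['origin']
    return K,T
def plane(K,T,uv,z):
    r=T[:3,:3]@np.linalg.inv(K)@np.array([uv[0],uv[1],1.]); s=(z-T[2,3])/r[2]; return T[:3,3]+s*r
def proj(K,T,P):
    p=np.linalg.inv(T)@np.append(P,1); q=K@p[:3]; return q[:2]/q[2]
def cloud(K,T,d):
    v,u=np.mgrid[:d.shape[0],:d.shape[1]]
    c=np.stack([(u-K[0,2])/K[0,0]*d,(v-K[1,2])/K[1,1]*d,d],-1)
    return c@T[:3,:3].T+T[:3,3]
def shot(n,tag):
    o=bot.get_obs(); im,d=bot.camera(n); K,T=campose(n,o); cv2.imwrite(f'pics/{tag}.png',im); np.savez(f'{tag}.npz',im=im,d=d,K=K,T=T); return im,d,K,T
def load(tag):
    z=np.load(f'{tag}.npz'); return z['im'],z['d'],z['K'],z['T']
def crop(tag,x0,y0,x1,y1,s,out,g=2.0):
    im=load(tag)[0][y0:y1,x0:x1]; im=np.clip(im.astype(float)*g,0,255).astype(np.uint8)
    im=cv2.resize(im,None,fx=s,fy=s,interpolation=cv2.INTER_CUBIC)
    for u in range((x0//20+1)*20,x1,20):
        cv2.line(im,((u-x0)*s,0),((u-x0)*s,6),(0,0,255),1); cv2.putText(im,str(u),((u-x0)*s-10,16),0,.35,(0,0,255))
    for v in range((y0//20+1)*20,y1,20):
        cv2.line(im,(0,(v-y0)*s),(6,(v-y0)*s),(0,0,255),1); cv2.putText(im,str(v),(8,(v-y0)*s+4),0,.35,(0,0,255))
    cv2.imwrite(f'pics/{out}.png',im)
def tool():
    o=bot.get_obs(); T=tcp(o); z=T[:3,2]
    return o,T,np.degrees(np.arctan2(z[1],z[0]))
def mv(x,y,z,yaw=None):
    "shift (cm, tool axes) and turn to bring TCP to world xyz with the jaw axis along yaw (mod 180)"
    o,T,a=tool(); s=T[:3,:3].T@(np.array([x,y,z])-T[:3,3])*100
    t=None
    if yaw is not None:
        d=(yaw-a+90)%180-90; t=-d  # tool x points down
        print('turn',round(t,1),'j6',round(o['q'][5],1),'alt',round(t-180*np.sign(t),1))
    print('shift cm',np.round(s,2)); return s,t
E
python3 - <<'E'
from h import *
for n in ['scene','top']:
    z=np.load(n+'0.npz');K,T=campose(n);np.savez(n+'0.npz',im=z['im'],d=z['d'],K=K,T=T)
crop('top0',160,95,490,290,2,'top0c',2.2)
im,d,K,T=load('top0')
P=cloud(K,T,d)
for uv in [(219,182),(286,210),(354,208),(423,179),(222,239),(427,243),(325,152),(186,243),(256,255),(219,279),(300,235),(135,170)]:
    print(uv,P[uv[1],uv[0]].round(3))
print(tool()[1].round(3),tool()[2])
E
```

```text
(219, 182) [0.517 0.316 0.04 ]
(286, 210) [0.434 0.111 0.039]
(354, 208) [ 0.441 -0.095  0.04 ]
(423, 179) [ 0.532 -0.307  0.039]
(222, 239) [0.345 0.305 0.024]
(427, 243) [ 0.338 -0.318  0.026]
(325, 152) [ 0.614 -0.006  0.038]
(186, 243) [0.332 0.414 0.021]
(256, 255) [0.298 0.2   0.025]
(219, 279) [0.226 0.309 0.025]
(300, 235) [ 0.359  0.069 -0.003]
(135, 170) [0.543 0.55  0.089]
[[-0.    -0.973  0.23   0.126]
 [-0.001  0.23   0.973  0.535]
 [-1.     0.    -0.001  0.231]
 [ 0.     0.     0.     1.   ]] 76.71959539582541
```

View pics/top0c.png

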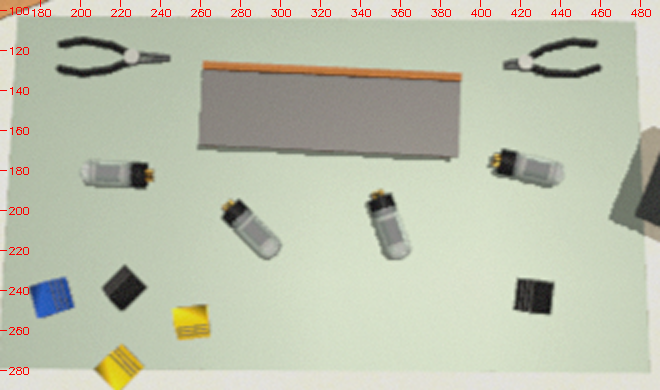

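```bash
cat >> h.py <<'E'
def blob(P,x0,x1,y0,y1,z0,z1):
    m=(P[...,0]>x0)&(P[...,0]<x1)&(P[...,1]>y0)&(P[...,1]<y1)&(P[...,2]>z0)&(P[...,2]<z1)
    return P[m]
E
python3 - <<'E'
from h import *
for tag in ['top0','scene0']:
    im,d,K,T=load(tag);P=cloud(K,T,d)
    b=blob(P,.25,.55,-.1,.1,-.02,.02); print('bench z',np.median(b[:,2]),b[:,2].std())
    b=blob(P,.5,.73,-.25,.25,.03,.055); print(len(b),np.median(b[:,2]),cv2.minAreaRect((b[:,:2]*1000).astype(np.float32)))
    b2=b[(b[:,2]>.0455)];print('strip', len(b2),cv2.minAreaRect((b2[:,:2]*1000).astype(np.float32)), np.polyfit(b2[:,1],b2[:,0],1))
    for nm,c in dict(A=(.517,.316),B=(.434,.111),C=(.441,-.095),D=(.532,-.307),c1=(.345,.305),c2=(.338,-.318)).items():
        b=blob(P,c[0]-.07,c[0]+.07,c[1]-.07,c[1]+.07,.012,.06); print(nm,len(b),b[:,:2].mean(0).round(4),cv2.minAreaRect((b[:,:2]*1000).astype(np.float32)))
E
```

```text
bench z 0.00010141753562342704 0.0023228485172172714
5471 0.040079824787137674 ((623.2857666015625, -4.037353515625), (400.3342590332031, 132.272216796875), 87.73992156982422)
strip 474 ((628.1055908203125, -5.0196533203125), (398.1199645996094, 120.51602172851562), 87.66902160644531) [0.05007367 0.67952962]
A 435 [0.5205 0.3231] ((522.4879760742188, 323.571044921875), (108.23748016357422, 39.85582733154297), 87.91262817382812)
B 435 [0.4373 0.1134] ((439.30035400390625, 116.38719940185547), (112.37838745117188, 38.973148345947266), 45.5651741027832)
C 434 [ 0.4444 -0.0957] ((446.37255859375, -96.51187896728516), (111.2831039428711, 40.027164459228516), 19.886159896850586)
D 439 [ 0.5355 -0.3106] ((538.550048828125, -311.8957214355469), (111.12969207763672, 40.47949981689453), 77.66936492919922)
c1 231 [0.3436 0.3061] ((345.6387634277344, 309.32012939453125), (44.069156646728516, 50.7475700378418), 45.3138542175293)
c2 247 [ 0.3391 -0.3217] ((339.2537536621094, -320.0846862792969), (48.07876968383789, 50.20820236206055), 82.98807525634766)
bench z 0.0020029121787517035 0.003582937011
[... 318 characters left out ...]
53515625), (112.47738647460938, 39.315223693847656), 87.16785430908203)
B 294 [0.4425 0.1204] ((438.055419921875, 114.53244018554688), (117.01934814453125, 40.135257720947266), 45.58737564086914)
C 275 [ 0.4487 -0.0908] ((424.6314392089844, -83.95960998535156), (128.67227172851562, 103.75519561767578), 34.327091217041016)
D 226 [ 0.5399 -0.3057] ((536.8264770507812, -319.6968688964844), (134.9589080810547, 65.47232055664062), 63.8675537109375)
c1 207 [0.3454 0.309 ] ((323.5260009765625, 298.71856689453125), (105.40422821044922, 71.17637634277344), 50.894718170166016)
c2 137 [ 0.3379 -0.3207] ((336.5175476074219, -334.31671142578125), (57.21227264404297, 97.04790496826172), 6.220839023590088)
```

```bash
python3 - <<'E'
from h import *
mv(.335,.300,.20,76.7)
E
```

```text
turn 0.0 j6 90.0 alt -180.0
shift cm [  3.09 -25.71 -18.09]
```

Request:
play_rows --rows '[[[3.0,-25.7,-18.1],0,8.5],[[3.0,-25.7,-18.1],0,8.5],[[3.0,-25.7,-18.1],0,8.5],[[3.0,-25.7,-18.1],0,8.5],[[3.0,-25.7,-18.1],0,8.5],[[3.0,-25.7,-18.1],0,8.5],[[3.0,-25.7,-18.1],0,8.5],[[3.0,-25.7,-18.1],0,8.5],[[3.0,-25.7,-18.1],0,8.5],[[3.0,-25.7,-18.1],0,8.5]]'

```text
time: 0.98
ee_pos: [0.3355, 0.2991, 0.2011]
tcp_rot: [128.2, 90.0, -155.3]
wrist_force: [-0.4, 0.0, -0.1]
opening: 0.0848
```

```bash
python3 - <<'E'
from h import *
shot('wrist','w1'); crop('w1',0,0,640,400,1,'w1c'); print(tool()[0]['q'].round(1),tool()[1].round(4))
E
```

```text
[41.8 -9.2 -7.  92.2  0.  55.2] [[-4.000e-04 -9.729e-01  2.311e-01  3.349e-01]
 [ 1.000e-04  2.311e-01  9.729e-01  2.999e-01]
 [-1.000e+00  4.000e-04 -0.000e+00  2.012e-01]
 [ 0.000e+00  0.000e+00  0.000e+00  1.000e+00]]
```

View pics/w1c.png

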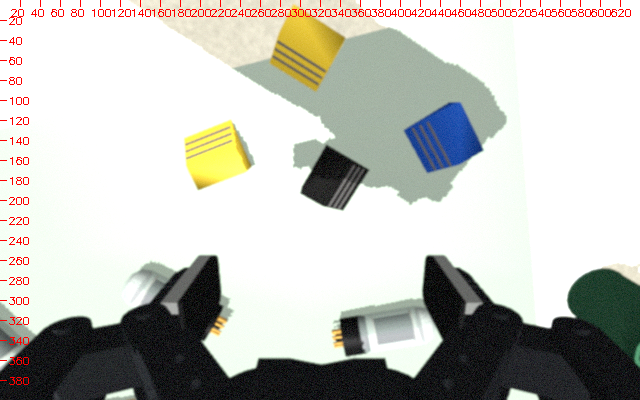

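```bash
python3 - <<'E'
from h import *
crop('w1',260,120,400,230,5,'w1d',3)
im,d,K,T=load('w1');P=cloud(K,T,d)
for uv in [(312,182),(325,165),(338,172),(345,185),(355,175),(340,200)]: print(uv,P[uv[1],uv[0]].round(4))
E
```

```text
(312, 182) [0.3373 0.2898 0.0291]
(325, 165) [0.3246 0.3053 0.0279]
(338, 172) [0.3337 0.3156 0.0287]
(345, 185) [0.3501 0.3194 0.0186]
(355, 175) [0.343 0.331 0.017]
(340, 200) [0.3653 0.3113 0.0135]
```

View pics/w1d.png

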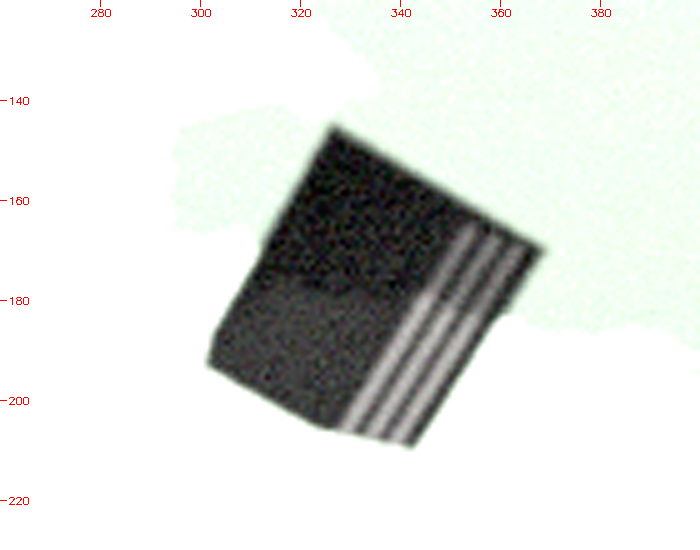

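```bash
cat >> h.py <<'E'
from scipy.optimize import least_squares
def fit_chock(P,c,zb=0.,z0=.006,r=.045,verb=True):
    "fit top+slope surfaces (points well above base); returns x,y (origin), yaw of toe dir, deg"
    b=P[(np.hypot(P[...,0]-c[0],P[...,1]-c[1])<r)].reshape(-1,3); b=b[(b[:,2]-zb<.045)&(b[:,2]-zb>-.012)]
    h=b[:,2]-zb
    def H(p):
        ct,st=np.cos(p[2]),np.sin(p[2]); dx=b[:,0]-p[0]; dy=b[:,1]-p[1]; u=ct*dx+st*dy; v=-st*dx+ct*dy
        hh=np.where(u<0,.028,.028-u); e=.003
        s=lambda t:1/(1+np.exp(-t/e*2))
        return hh*s(u+.025)*s(.025-u)*s(v+.025)*s(.025-v)
    best=None
    for y0 in np.radians(np.arange(0,360,30)):
        f=least_squares(lambda p:(H(p)-h)*1000,[c[0],c[1],y0],loss='soft_l1',f_scale=3,x_scale=[.01,.01,.2])
        if best is None or f.cost<best.cost: best=f
    x,y,t=best.x
    if verb: print('chock x,y mm',(np.array([x,y])*1000).round(1),'yaw',round(np.degrees(t)%360,1),'cost/pt',round(best.cost/len(b),2),len(b))
    return x,y,np.degrees(t)%360
E
python3 - <<'E'
from h import *
im,d,K,T=load('w1');P=cloud(K,T,d); fit_chock(P,(.345,.307))
im,d,K,T=load('top0');P=cloud(K,T,d); fit_chock(P,(.345,.307)); fit_chock(P,(.339,-.32))
E
```

```text
chock x,y mm [344.8 311.1] yaw 46.1 cost/pt 3.07 5958
chock x,y mm [347.5 312.4] yaw 46.7 cost/pt 4.24 664
chock x,y mm [ 339.7 -319.4] yaw 82.9 cost/pt 3.53 662
```

```bash
cat >> h.py <<'E'
def draw_chock(tag,p,zb,box,s,out,g=3):
    im,d,K,T=load(tag); crop(tag,*box,s,out,g); c=cv2.imread(f'pics/{out}.png')
    t=np.radians(p[2]); f=lambda u,v,z: proj(K,T,np.array([p[0]+u*np.cos(t)-v*np.sin(t),p[1]+u*np.sin(t)+v*np.cos(t),zb+z]))
    w=.025
    for L in [[(-w,-w,.028),(-w,w,.028),(0,w,.028),(0,-w,.028),(-w,-w,.028)],[(0,w,.028),(w,w,.003),(w,-w,.003),(0,-w,.028)],[(-w,-w,0),(-w,w,0),(w,w,0),(w,-w,0),(-w,-w,0)]]:
        q=np.array([(f(*a)-np.array(box[:2])+.5)*s for a in L]).astype(int); cv2.polylines(c,[q],False,(0,200,0),1)
    cv2.imwrite(f'pics/{out}.png',c)
E
python3 - <<'E'
from h import *
draw_chock('w1',(.3448,.3111,46.1),0,(260,120,400,230),5,'w1e')
mv(.3413,.3075,.06,136.1)
mv(.3413,.3075,.008,136.1)
E
```

```text
turn -59.5 j6 55.2 alt 120.5
shift cm [14.12 -0.45  0.88]
turn -59.5 j6 55.2 alt 120.5
shift cm [19.32 -0.45  0.88]
```

View pics/w1e.png

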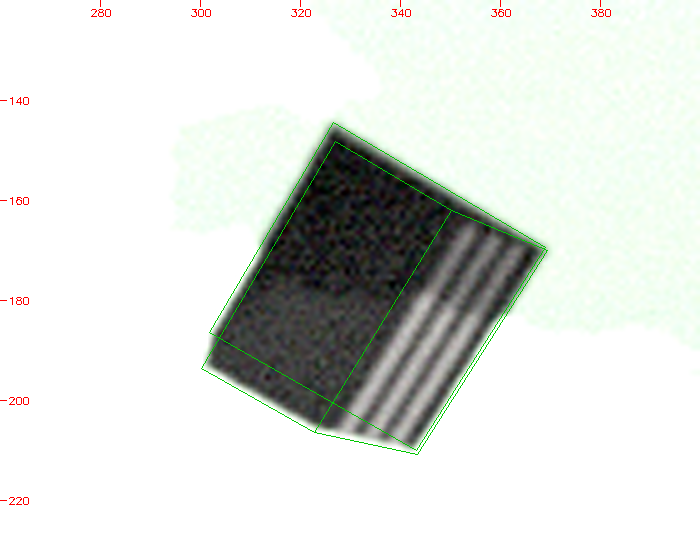

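Request:
play_rows --rows '[[[4.0,-0.4,0.9],-7,8.5],[[8.0,-0.4,0.9],-14,8.5],[[12.0,-0.4,0.9],-21,8.5],[[13.5,-0.4,0.9],-28,8.5],[[13.5,-0.4,0.9],-35,8.5],[[13.5,-0.4,0.9],-42,8.5],[[13.5,-0.4,0.9],-49,8.5],[[13.5,-0.4,0.9],-56,8.5],[[13.5,-0.4,0.9],-59.5,8.5],[[13.5,-0.4,0.9],-59.5,8.5]]'

```text
time: 1.87
ee_pos: [0.34, 0.309, 0.0663]
tcp_rot: [28.6, 90.0, 165.1]
wrist_force: [0.7, 0.6, 1.0]
opening: 0.085
```

```bash
python3 - <<'E'
from h import *
print(tool()[0]['q'].round(1),tool()[2])
mv(.3413,.3075,.003,136.1)
E
```

```text
[ 42.3  -7.4 -20.4  77.1   0.   -4.2] 136.49881699692813
turn 0.4 j6 -4.2 alt -179.6
shift cm [ 6.33  0.02 -0.2 ]
```

Request:
play_rows --rows '[[[3.0,0,-0.2],0.4,8.5],[[5.5,0,-0.2],0.4,8.5],[[6.3,0,-0.2],0.4,8.0],[[6.3,0,-0.2],0.4,4.5],[[6.3,0,-0.2],0.4,4.5],[[6.3,0,-0.2],0.4,4.5],[[6.3,0,-0.2],0.4,4.5],[[6.3,0,-0.2],0.4,4.5],[[6.3,0,-0.2],0.4,4.5]]' --squeeze 40

```text
time: 2.62
ee_pos: [0.3429, 0.3073, 0.0048]
tcp_rot: [-84.2, 89.9, 51.6]
wrist_force: [-1.2, 0.6, 6.5]
opening: 0.0494
```

```bash
python3 - <<'E'
from h import *
print(tool()[0]['q'].round(1),tool()[2],tool()[0]['wrist_force'])
C=np.array([.622,-.0045]);t=np.radians(-2.3)
print(C+np.array([[np.cos(t),-np.sin(t)],[np.sin(t),np.cos(t)]])@np.array([.0,.16]))
mv(.55,.07,.28,177.7-60)
E
```

```text
[ 41.9  -5.5 -25.6  69.8   0.   -4. ] 135.8092956315242 [-1.21239335  0.59132114  6.49871645]
[0.62842109 0.1553711 ]
turn 18.1 j6 -4.0 alt -161.9
shift cm [-27.53   2.52 -31.38]
```

```bash
python3 - <<'E'
from h import *
mv(.60,.09,.20,177.7)
E
```

```text
turn -41.9 j6 -4.0 alt 138.1
shift cm [-19.52  -2.38 -33.58]
```

Request:
play_rows --rows '[[[-3.0,0,0],0,4.5],[[-7.0,0,0],0,4.5],[[-11,0,0],7,4.5],[[-15,-0.2,-3],14,4.5],[[-18,-0.5,-7],21,4.5],[[-19.5,-0.8,-11],28,4.5],[[-19.5,-1.1,-15],35,4.5],[[-19.5,-1.4,-19],42,4.5],[[-19.5,-1.7,-23],49,4.5],[[-19.5,-2.0,-27],56,4.5],[[-19.5,-2.2,-31],63,4.5],[[-19.5,-2.4,-33.6],70,4.5]]'

```text
time: 3.62
ee_pos: [0.6017, 0.0871, 0.1982]
tcp_rot: [-111.0, 90.0, -45.6]
wrist_force: [0.0, 1.2, -1.2]
opening: 0.0494
```

Request:
play_rows --rows '[[[0,0,0],7,4.5],[[0,0,0],14,4.5],[[0,0,0],21,4.5],[[0,0,0],28,4.5],[[0,0,0],35,4.5],[[0,0,0],42,4.5],[[0,0,0],49,4.5],[[0,0,0],56,4.5],[[0,0,0],63,4.5],[[0,0,0],68.1,4.5],[[0,0,0],68.1,4.5]]'

```text
time: 4.53
ee_pos: [0.6, 0.0895, 0.1984]
tcp_rot: [-144.7, 90.0, -147.2]
wrist_force: [0.8, 0.9, -2.1]
opening: 0.0494
```

```bash
python3 - <<'E'
from h import *
shot('wrist','w2'); crop('w2',0,0,640,400,1,'w2c',2.5); print(tool()[0]['q'].round(1),tool()[2],tool()[1].round(4)[:3,3])
im,d,K,T=load('w2');P=cloud(K,T,d)
b=blob(P,.5,.75,-.3,.3,.033,.052);print(len(b),np.median(b[:,2]))
E
```

```text
[  8.5  12.3  14.7  92.3  -0.  100.7] -2.200205275247795 [0.6    0.0895 0.1983]
30764 0.04062102231412151
```

View pics/w2c.png

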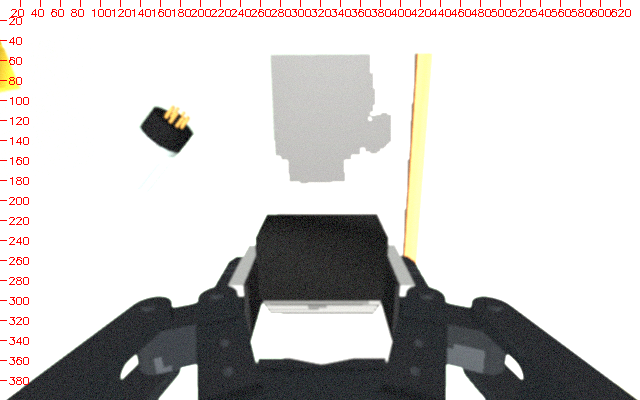

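```bash
python3 - <<'E'
from h import *
crop('w2',240,20,460,270,3,'w2d',1.1)
im,d,K,T=load('w2');P=cloud(K,T,d)
hsv=cv2.cvtColor(im,cv2.COLOR_BGR2HSV)
m=(hsv[...,1]>90)&(hsv[...,0]<25); m[:, :395]=0; m[:,445:]=0
pts=[]
for v in range(60,245,10):
    u=np.where(m[v])[0]; 
    if len(u): 
        a,b=plane(K,T,(u[0]-.5,v),.048),plane(K,T,(u[-1]+.5,v),.048); pts.append((a[0],a[1],b[0],b[1])); 
        if v%30==0: print(v,u[0],u[-1],a[:2].round(4),b[:2].round(4))
pts=np.array(pts);f=np.polyfit(pts[:,1],pts[:,0],1);print(f,np.degrees(np.arctan(f[0])),np.polyfit(pts[:,3],pts[:,2],1))
b=blob(P,.5,.75,-.3,.3,.033,.052);print(b[:,1].max(),np.percentile(b[:,1],99.5))
E
```

```text
60 416 431 [0.6789 0.1866] [0.6916 0.1861]
90 414 429 [0.678  0.1639] [0.691  0.1633]
120 412 427 [0.6771 0.1401] [0.6904 0.1395]
150 410 424 [0.6761 0.1152] [0.6888 0.1146]
180 408 422 [0.675 0.089] [0.6881 0.0884]
210 406 419 [0.6739 0.0615] [0.6864 0.0609]
240 405 417 [0.6736 0.0325] [0.6856 0.032 ]
[0.03831424 0.67177522] 2.1941708708495127 [0.03977973 0.68439806]
0.19708010457223796 0.19461620445412708
```

View pics/w2d.png

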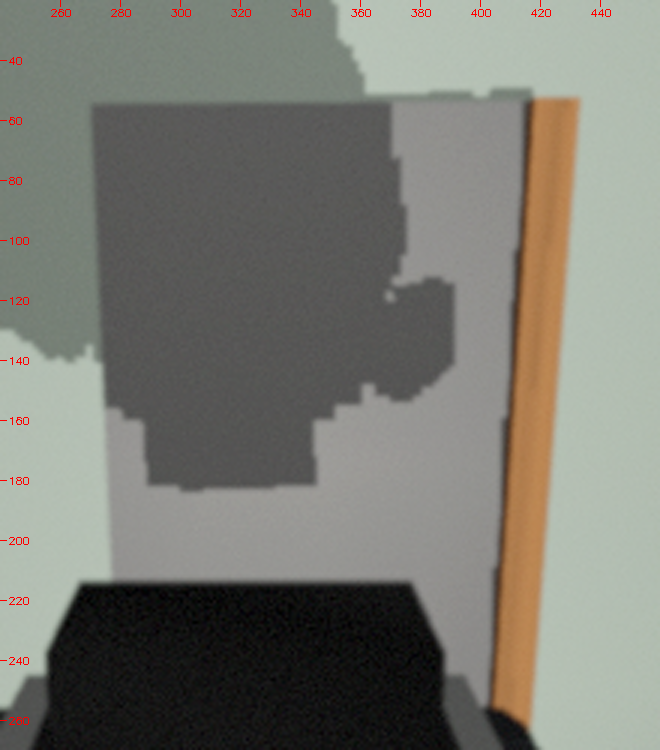

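```bash
cat >> h.py <<'E'
C=np.array([.619,-.004]); SY=-2.25
def sh(sx,sy):
    t=np.radians(SY); return C+np.array([[np.cos(t),-np.sin(t)],[np.sin(t),np.cos(t)]])@np.array([sx,sy])
E
python3 - <<'E'
from h import *
print(sh(0,.096)); mv(*sh(0,.1),.046,SY)
E
```

```text
[0.62276894 0.09192599]
turn 0.0 j6 100.7 alt -180.0
shift cm [15.23  0.73  2.27]
```

Request:
play_rows --rows '[[[4,0.7,2.3],0,4.5],[[8,0.7,2.3],0,4.5],[[12,0.7,2.3],0,4.5],[[14,0.7,2.3],0,4.5],[[15,0.7,2.3],0,4.5],[[15.2,0.7,2.3],0,4.5],[[15.2,0.7,2.3],0,4.5],[[15.2,0.7,2.3],0,4.5]]'

```text
time: 5.25
ee_pos: [0.6239, 0.0957, 0.0476]
tcp_rot: [10.7, 89.9, 8.5]
wrist_force: [-1.3, 0.6, -2.4]
opening: 0.0494
```

```bash
python3 - <<'E'
from h import *
print(tool()[0]['wrist_force']);mv(*sh(0,.1),.0445,SY)
E
```

```text
[-1.29929594  0.58175187 -2.38948404]
turn 0.1 j6 100.9 alt -179.9
shift cm [ 0.31  0.01 -0.1 ]
```

Request:
play_rows --rows '[[[0.15,0,0],0,4.5],[[0.25,0,0],0,4.5],[[0.3,0,0],0,4.5],[[0.3,0,0],0,4.5]]'

```text
time: 5.58
ee_pos: [0.6238, 0.0957, 0.0445]
tcp_rot: [9.8, 89.9, 7.5]
wrist_force: [-1.3, -0.1, 3.8]
opening: 0.0492
```

Contact (force went from -2.4 to +3.8 N). Releasing.

Request:
play_rows --rows '[[[0,0,0],0,5.6],[[0,0,0],0,5.9],[[0,0,0],0,6.0],[[-1,0,0],0,6.0],[[-4,0,0],0,6.0],[[-8,0,0],0,6.5],[[-12,0,0],0,8.5],[[-15,0,0],0,8.5]]'

```text
time: 6.25
ee_pos: [0.6233, 0.0957, 0.1976]
tcp_rot: [10.4, 89.8, 8.2]
wrist_force: [0.3, 1.1, 0.7]
opening: 0.0847
```

```bash
python3 - <<'E'
from h import *
im,d,K,T=shot('wrist','w3'); P=cloud(K,T,d); print('plan',sh(0,.096)); fit_chock(P,sh(0,.096),.04)
im,d,K,T=shot('top','top1'); P=cloud(K,T,d);fit_chock(P,sh(0,.096),.04);fit_chock(P,(.339,-.32))
crop('w3',0,0,640,400,1,'w3c',1.5)
print(tool()[0]['q'].round(1))
E
```

```text
plan [0.62276894 0.09192599]
chock x,y mm [623.5  92. ] yaw 267.8 cost/pt 2.84 7679
chock x,y mm [622.8  91.9] yaw 0.0 cost/pt nan 0
chock x,y mm [ 339.7 -319. ] yaw 82.8 cost/pt 3.56 663
[  8.7  15.5  18.7  92.7   0.  101. ]h.py:63: RuntimeWarning: invalid value encountered in scalar divide
  if verb: print('chock x,y mm',(np.array([x,y])*1000).round(1),'yaw',round(np.degrees(t)%360,1),'cost/pt',round(best.cost/len(b),2),len(b))
```

View pics/w3c.png

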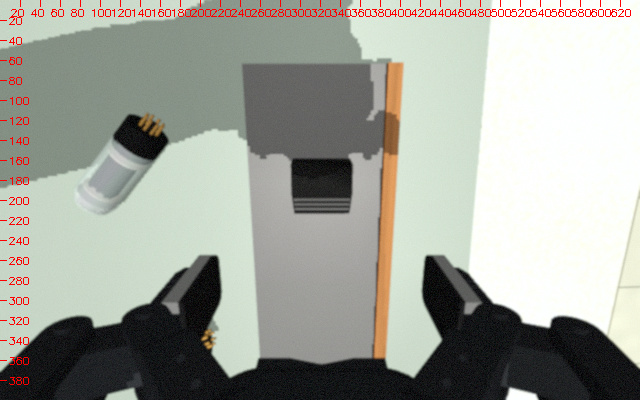

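```bash
cat >> h.py <<'E'
def fit_tube(P,c,yaw0,zb=0.,r=.08,verb=True):
    "x,y of tube origin, yaw of axis toward base"
    b=P[(np.hypot(P[...,0]-c[0],P[...,1]-c[1])<r)].reshape(-1,3); b=b[(b[:,2]-zb<.06)&(b[:,2]-zb>-.012)]; h=np.maximum(b[:,2]-zb,0)
    R=.02; s=lambda t:1/(1+np.exp(-t/.002*2))
    def H(p):
        ct,st=np.cos(p[2]),np.sin(p[2]); dx=b[:,0]-p[0]; dy=b[:,1]-p[1]; u=ct*dx+st*dy; v=-st*dx+ct*dy
        rr=np.where(u<-.036,R*np.sqrt(np.clip(1-((u+.036)/.016)**2,1e-6,1)),R)
        body=(.02+np.sqrt(np.clip(rr**2-v**2,0,1)))*s(rr-np.abs(v))*s(.05-u)*s(u+.052)
        pins=.025*s(.009-np.abs(v))*s(u-.05)*s(.061-u)
        return body+pins
    best=None
    for y0 in (yaw0-10,yaw0,yaw0+10):
        f=least_squares(lambda p:(H(p)-h)*1000,[c[0],c[1],np.radians(y0)],loss='soft_l1',f_scale=4,x_scale=[.01,.01,.2])
        if best is None or f.cost<best.cost: best=f
    x,y,t=best.x
    if verb: print('tube x,y mm',(np.array([x,y])*1000).round(1),'yaw',round((np.degrees(t)+180)%360-180,1),'cost/pt',round(best.cost/len(b),2),len(b))
    return x,y,np.degrees(t)
def draw_tube(tag,p,zb,box,s,out,g=2):
    im,d,K,T=load(tag); crop(tag,*box,s,out,g); c=cv2.imread(f'pics/{out}.png')
    t=np.radians(p[2]); f=lambda u,v,z: proj(K,T,np.array([p[0]+u*np.cos(t)-v*np.sin(t),p[1]+u*np.sin(t)+v*np.cos(t),zb+z]))
    a=np.radians(np.arange(0,361,15))
    for u in (-.036,.05):
        q=np.array([(f(u,.02*np.cos(k),.02+.02*np.sin(k))-np.array(box[:2])+.5)*s for k in a]).astype(int); cv2.polylines(c,[q],False,(0,200,0),1)
    q=np.array([(f(u,0,.02)-np.array(box[:2])+.5)*s for u in (-.052,.061)]).astype(int); cv2.polylines(c,[q],False,(0,0,255),1)
    cv2.imwrite(f'pics/{out}.png',c)
E
python3 - <<'E'
from h import *
im,d,K,T=load('w3');P=cloud(K,T,d); p=fit_tube(P,(.436,.113),45)
draw_tube('w3',p,0,(40,80,200,240),4,'w3e')
im,d,K,T=load('top1');P=cloud(K,T,d)
for c,y in [((.519,.32),-90),((.436,.113),45),((.443,-.096),20),((.534,-.309),78)]: fit_tube(P,c,y)
E
```

```text
tube x,y mm [433.  111.3] yaw 45.2 cost/pt 3.95 20204
tube x,y mm [523.3 330.7] yaw -92.1 cost/pt 3.43 2001
tube x,y mm [436. 113.] yaw 35.0 cost/pt nan 0
tube x,y mm [442.9 -98.6] yaw 20.1 cost/pt 2.5 2034
tube x,y mm [ 537.3 -318. ] yaw 77.4 cost/pt 4.0 1970h.py:90: RuntimeWarning: invalid value encountered in scalar divide
  if verb: print('tube x,y mm',(np.array([x,y])*1000).round(1),'yaw',round((np.degrees(t)+180)%360-180,1),'cost/pt',round(best.cost/len(b),2),len(b))
```

View pics/w3e.png

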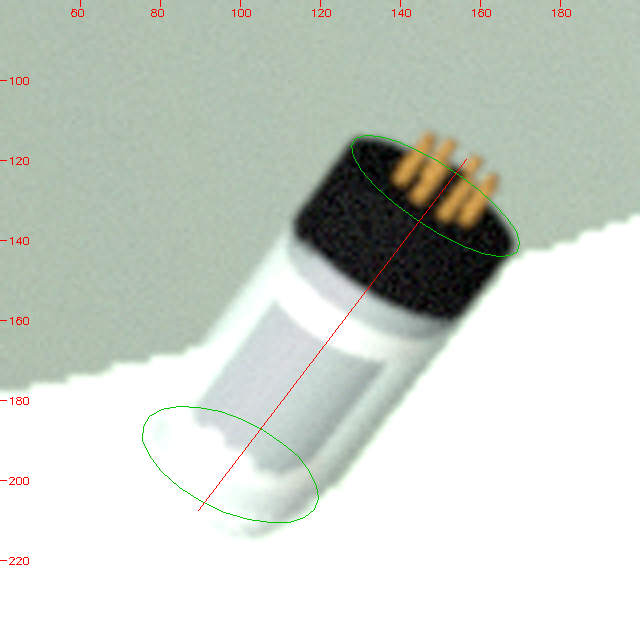

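```bash
python3 - <<'E'
from h import *
mv(.52,.325,.18,-2.1)
E
```

```text
turn -0.2 j6 101.0 alt 179.8
shift cm [  2.    22.47 -11.43]
```

Request:
play_rows --rows '[[[0.3,3.8,-2],0,8.5],[[0.7,7.5,-4],0,8.5],[[1.0,11.2,-6],0,8.5],[[1.5,15,-8],0,8.5],[[2,19,-10],0,8.5],[[2,22.5,-11.4],0,8.5],[[2,22.5,-11.4],0,8.5],[[2,22.5,-11.4],0,8.5]]'

```text
time: 7.02
ee_pos: [0.517, 0.3271, 0.1731]
tcp_rot: [-151.8, 90.0, -153.9]
wrist_force: [1.0, -0.7, -0.0]
opening: 0.0851
```

```bash
python3 - <<'E'
from h import *
im,d,K,T=shot('wrist','w4');P=cloud(K,T,d); p=fit_tube(P,(.523,.33),-92)
draw_tube('w4',p,0,(220,60,440,300),3,'w4e'); print(tool()[0]['q'].round(1))
t=np.radians(p[2]); c=np.array(p[:2])+.0*np.array([np.cos(t),np.sin(t)])
mv(*c,.003,p[2]+90)
E
```

```text
tube x,y mm [519.9 329.3] yaw -92.4 cost/pt 1.25 22707
[ 32.2  12.8  12.4  89.7  -0.  124.3]
turn 0.2 j6 124.3 alt -179.8
shift cm [17.03  0.38  0.2 ]
```

View pics/w4e.png

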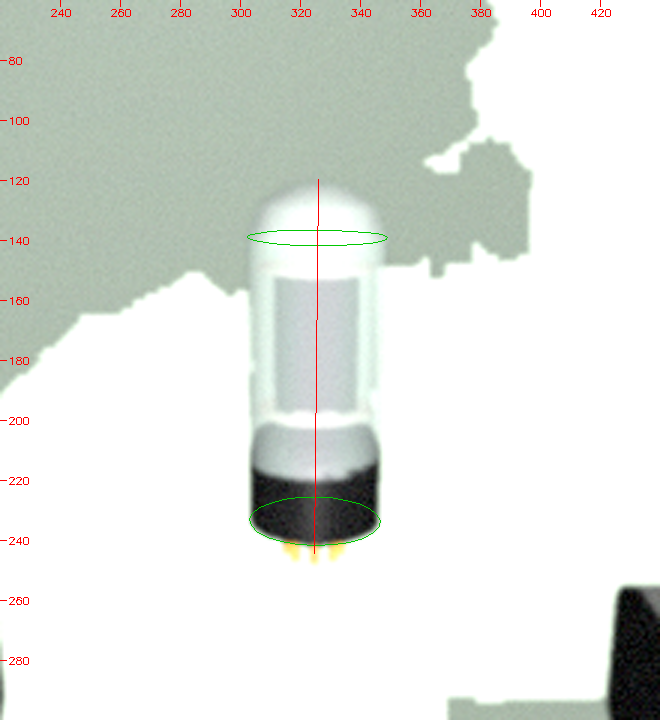

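Request:
play_rows --rows '[[[4,0.4,0.2],0.2,8.5],[[8,0.4,0.2],0.2,8.5],[[12,0.4,0.2],0.2,8.5],[[15,0.4,0.2],0.2,8.0],[[16.5,0.4,0.2],0.2,7],[[17,0.4,0.2],0.2,6.5],[[17,0.4,0.2],0.2,6],[[17,0.4,0.2],0.2,3.6],[[17,0.4,0.2],0.2,3.6],[[17,0.4,0.2],0.2,3.6],[[17,0.4,0.2],0.2,3.6],[[17,0.4,0.2],0.2,3.6]]' --squeeze 20

```text
time: 8.07
ee_pos: [0.5217, 0.3292, 0.0054]
tcp_rot: [18.9, 89.8, 16.4]
wrist_force: [1.6, -3.1, 5.8]
opening: 0.0389
```

```bash
python3 - <<'E'
from h import *
print(tool()[0]['q'].round(1),tool()[0]['opening'])
mv(*sh(0.0,.02),.15,87.75)
E
```

```text
[ 3.230e+01  1.550e+01 -3.000e+00  7.130e+01 -1.000e-01  1.248e+02] 0.03894062570615819
turn 89.8 j6 124.8 alt -90.2
shift cm [-14.46 -30.85  11.21]
```

```bash
python3 - <<'E'
from h import *
mv(*sh(0.0,.03),.12,87.75)
E
```

```text
turn 89.8 j6 124.8 alt -90.2
shift cm [-11.46 -29.85  11.19]
```

Request:
play_rows --rows '[[[-1,0,0],0,3.6],[[-4,0,0],0,3.6],[[-8,0,0],-3,3.6],[[-11,-2,1],-10,3.6],[[-13,-5,2],-17,3.6],[[-14,-8.5,3.2],-24,3.6],[[-14,-12,4.5],-31,3.6],[[-14,-15.5,5.8],-38,3.6],[[-14,-19,7],-45,3.6],[[-14,-22.5,8.2],-52,3.6],[[-14,-26,9.5],-59,3.6],[[-14,-29,11],-66,3.6]]'

```text
time: 9.07
ee_pos: [0.6178, 0.0324, 0.1446]
tcp_rot: [-52.9, 89.9, 10.9]
wrist_force: [1.1, 0.5, -0.2]
opening: 0.0393
```

```bash
python3 - <<'E'
from h import *
print(tool()[0]['q'].round(1),tool()[0]['opening'])
mv(*sh(-0.002,.03),.055,87.75)
E
```

```text
[ 3.  13.5 10.1 86.6  0.  29.1] 0.03930828067089112
turn -23.9 j6 29.1 alt 156.1
shift cm [ 8.96 -0.31 -0.56]
```

Request:
play_rows --rows '[[[0,-0.3,-0.6],-7,3.6],[[0,-0.3,-0.6],-14,3.6],[[2,-0.3,-0.6],-21,3.6],[[5,-0.3,-0.6],-23.9,3.6],[[8,-0.3,-0.6],-23.9,3.6],[[9,-0.3,-0.6],-23.9,3.6],[[9,-0.3,-0.6],-23.9,3.6],[[9,-0.3,-0.6],-23.9,3.6]]'

```text
time: 9.73
ee_pos: [0.6179, 0.0279, 0.0544]
tcp_rot: [-48.9, 90.0, 38.5]
wrist_force: [0.4, 0.9, -0.4]
opening: 0.0395
```

```bash
python3 - <<'E'
from h import *
o,T,a=tool();print(a,o['wrist_force'],T[:3,:3].round(3).tolist())
mv(*sh(-0.002,.03),.046,87.75)
im,d,K,T=shot('wrist','w5');crop('w5',0,0,640,400,1,'w5c',1.5)
E
```

```text
87.40880469805775 [ 0.3705329   0.87608198 -0.37375016] [[0.0, -0.999, 0.045], [0.0, 0.045, 0.999], [-1.0, -0.0, 0.0]]
turn -0.3 j6 5.2 alt 179.7
shift cm [ 0.84 -0.03 -0.18]
```

View pics/w5c.png

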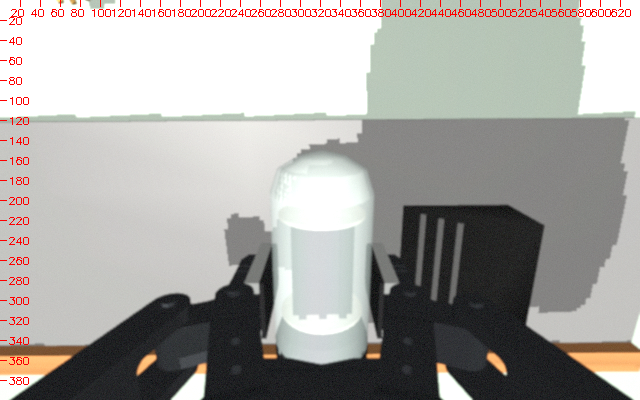

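Request:
play_rows --rows '[[[0.4,0,0],-0.3,3.6],[[0.75,0,0],-0.3,3.6],[[0.75,0,0],-0.3,3.6],[[0.75,-0.2,0],-0.3,3.6],[[0.75,-0.3,0],-0.3,3.6],[[0.75,-0.35,0],-0.3,3.6],[[0.75,-0.4,0],-0.3,3.6],[[0.75,-0.4,0],-0.3,3.6]]'

```text
time: 10.45
ee_pos: [0.6219, 0.0276, 0.0458]
tcp_rot: [-102.5, 90.0, -14.7]
wrist_force: [0.4, -0.6, -0.5]
opening: 0.0392
```

Request:
play_rows --rows '[[[0,-0.1,0],0,3.6],[[0,-0.15,0],0,3.6],[[0,-0.2,0],0,3.6],[[0,-0.2,0],0,3.6]]'

```text
time: 10.78
ee_pos: [0.6239, 0.0275, 0.0458]
tcp_rot: [3.4, 90.0, 91.1]
wrist_force: [-0.6, 0.1, -0.4]
opening: 0.0391
```

Request:
play_rows --rows '[[[0,-0.05,0],0,3.6],[[0,-0.1,0],0,3.6],[[0,-0.15,0],0,3.6],[[0,-0.15,0],0,3.6]]'

```text
time: 11.12
ee_pos: [0.6246, 0.0274, 0.0456]
tcp_rot: [91.5, 89.9, 179.2]
wrist_force: [-5.0, 0.5, 1.2]
opening: 0.0393
```

Request:
play_rows --rows '[[[0.03,0.05,0],0,3.6],[[0.06,0.05,0],0,3.6],[[0.06,0.05,0],0,3.6]]'

```text
time: 11.37
ee_pos: [0.6246, 0.0274, 0.0454]
tcp_rot: [95.6, 90.0, -176.6]
wrist_force: [-4.9, 0.3, 3.5]
opening: 0.0393
```

Request:
play_rows --rows '[[[0.06,0.08,0],0,4.1],[[0.06,0.1,0],0,4.3],[[0.06,0.1,0],0,4.6],[[0.06,0.1,0],0,4.9],[[0.06,0.1,0],0,5.0],[[0.06,0.1,0],0,5.0]]'

```text
time: 11.87
ee_pos: [0.6239, 0.0275, 0.0445]
tcp_rot: [-84.4, 90.0, 3.3]
wrist_force: [0.6, -0.3, -0.5]
opening: 0.0501
```

Request:
play_rows --rows '[[[-1,0,0],0,5.0],[[-4,0,0],0,5.0],[[-7,0,0],0,5.0],[[-7,0,0],0,5.0]]'

```text
time: 12.2
ee_pos: [0.6261, 0.0276, 0.1219]
tcp_rot: [-85.3, 89.5, 2.5]
wrist_force: [1.2, 0.2, 1.3]
opening: 0.0495
```

```bash
python3 - <<'E'
from h import *
im,d,K,T=shot('wrist','w6');crop('w6',0,0,640,400,1,'w6c',1.5);P=cloud(K,T,d)
p=fit_tube(P,sh(.003,.03),-2.25,.04); print('plan',sh(.003,.03)); fit_chock(P,sh(0,.096),.04)
E
```

```text
tube x,y mm [624.2  27.6] yaw -2.4 cost/pt 11.28 38658
plan [0.62317548 0.02585909]
chock x,y mm [623.4  92. ] yaw 267.8 cost/pt 3.03 13110
```

View pics/w6c.png

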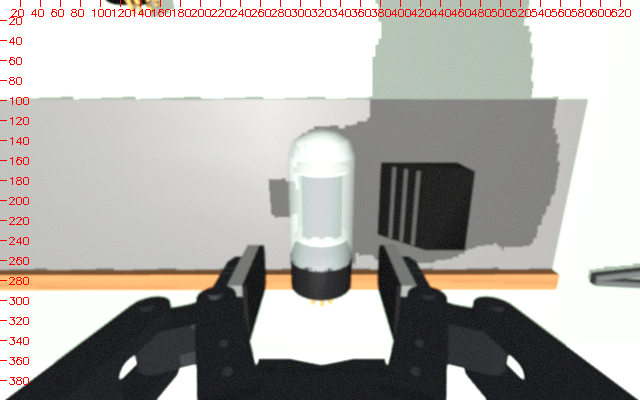

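```bash
python3 - <<'E'
from h import *
mv(.627,-.017,.122,87.75)
mv(.627,-.017,.05,87.75)
E
```

```text
turn -0.0 j6 4.8 alt 180.0
shift cm [-0.28 -0.31 -4.45]
turn -0.0 j6 4.8 alt 180.0
shift cm [ 6.92 -0.26 -4.45]
```

Request:
play_rows --rows '[[[0,-0.2,-2.2],0,2],[[0,-0.2,-4.5],0,0],[[1,-0.2,-4.5],0,0],[[4,-0.2,-4.5],0,0],[[6,-0.2,-4.5],0,0],[[6.5,-0.2,-4.5],0,0],[[6.5,-0.2,-4.5],0,0],[[6.5,-0.2,-4.5],0,0]]'

```text
time: 12.92
ee_pos: [0.6241, -0.0174, 0.0501]
tcp_rot: [-78.6, 90.0, 9.1]
wrist_force: [-0.2, 1.2, -0.5]
opening: -0.0001
```

```bash
python3 - <<'E'
from h import *
mv(.627,.0215,.05,87.75);im,d,K,T=shot('wrist','w7');crop('w7',0,0,640,400,1,'w7c',1.5)
E
```

```text
turn -0.0 j6 0.7 alt 180.0
shift cm [ 0.01 -0.14  3.89]
```

View pics/w7c.png

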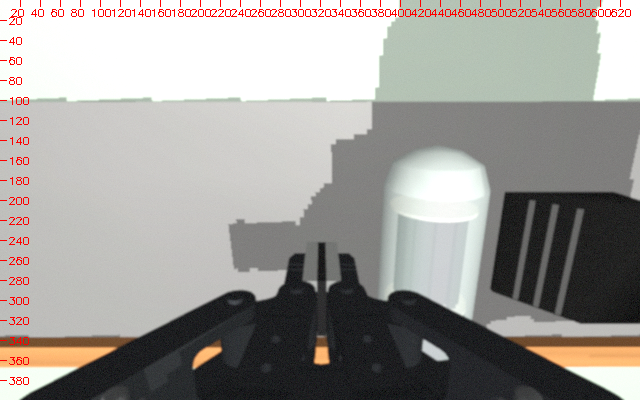

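```bash
python3 - <<'E'
from h import *
for tag in ['w7','w5']:
    im,d,K,T=load(tag); M=bot.camera_model('wrist')['mount']
    C_=cloud(K,np.array(M),d)
    for uv in [(322,250),(300,262),(345,262),(292,285),(296,310),(350,300),(237,298),(237,310),(215,305),(408,298),(255,330),(160,340),(215,350),(240,290),(265,290),(172,300),(190,320)]:
        print(tag,uv,(C_[uv[1],uv[0]]*1000).round(0),d[uv[1],uv[0]].round(3))
E
```

```text
w7 (322, 250) [-14.  12.   0.] 0.141
w7 (300, 262) [-15.   7.  -9.] 0.141
w7 (345, 262) [-16.   7.  10.] 0.14
w7 (292, 285) [-45.  14.  -9.] 0.11
w7 (296, 310) [-143.   71.   -0.] 0.0
w7 (350, 300) [-51.  12.   9.] 0.105
w7 (237, 298) [-52.  14. -25.] 0.103
w7 (237, 310) [-56.  12. -25.] 0.1
w7 (215, 305) [-54.  12. -31.] 0.102
w7 (408, 298) [-54.  15.  25.] 0.101
w7 (255, 330) [-73.  18. -16.] 0.083
w7 (160, 340) [-70.  13. -41.] 0.087
w7 (215, 350) [  1. -50. -53.] 0.172
w7 (240, 290) [-46.  12. -26.] 0.11
w7 (265, 290) [  9. -21. -28.] 0.172
w7 (172, 300) [  9. -26. -75.] 0.173
w7 (190, 320) [-62.  13. -36.] 0.094
w5 (322, 250) [-35.  21.   0.] 0.118
w5 (300, 262) [-34.  16.  -7.] 0.12
w5 (345, 262) [-33.  16.   8.] 0.121
w5 (292, 285) [-32.   6. -11.] 0.125
w5 (296, 310) [-32.  -4.  -9.] 0.127
w5 (350, 300) [-32.  -0.  11.] 0.127
w5 (237, 298) [-51.  13. -26.] 0.105
w5 (237, 310) [-57.  13. -24.] 0.099
w5 (215, 305) [-55.  13. -31.] 0.101
w5 (408, 298) [-50.  12.  27.] 0.106
w5 (255, 330) [-72.  17. -16.] 0.084
w5 (160, 340) [-65.   9. -43.] 0.092
w5 (215, 350) [-79.  17. -24.] 0.076
w5 (240, 290) [-47.  13. -26.] 0.108
w5 (265, 290) [-37.   7. -20.] 0.12
w5 (172, 300) [-54.  14. -44.] 0.101
w5 (190, 320) [-54.   7. -39.] 0.103
```

Request:
play_rows --rows '[[[0,-0.1,0.5],0,0],[[0,-0.1,0.9],0,0],[[0,-0.1,1.1],0,0],[[0,-0.1,1.3],0,0],[[0,-0.1,1.5],0,0],[[0,-0.1,1.7],0,0],[[0,-0.1,1.9],0,0],[[0,-0.1,2.1],0,0],[[0,-0.1,2.3],0,0],[[0,-0.1,2.5],0,0],[[0,-0.1,2.7],0,0],[[0,-0.1,2.9],0,0]]'

```text
time: 13.97
ee_pos: [0.6261, 0.0115, 0.0495]
tcp_rot: [102.0, 90.0, -170.3]
wrist_force: [0.1, 0.1, 0.7]
opening: 0.0003
```

```bash
python3 - <<'E'
from h import *
im,d,K,T=shot('wrist','w8');crop('w8',0,0,640,400,1,'w8c',1.5);P=cloud(K,T,d);fit_chock(P,sh(0,.096),.04);print(tool()[1][:3,3])
p=fit_tube(P,sh(.005,.055),-2.25,.04,r=.055)
E
```

```text
chock x,y mm [623.2  92. ] yaw 267.7 cost/pt 14.4 24132
[0.62617984 0.01190493 0.04957688]
tube x,y mm [624.6  44.5] yaw -3.3 cost/pt 43.59 39641
```

View pics/w8c.png

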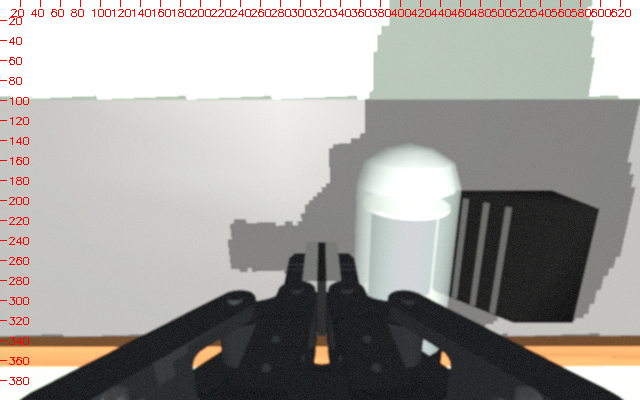

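Request:
play_rows --rows '[[[0,0,0.2],0,0],[[0,0,0.35],0,0],[[0,0,0.5],0,0],[[0,0,0.65],0,0],[[0,0,0.75],0,0],[[0,0,0.85],0,0],[[0,0,0.95],0,0],[[0,0,1.0],0,0],[[0,0,1.05],0,0],[[0,0,1.1],0,0]]'

```text
time: 14.85
ee_pos: [0.6266, 0.0222, 0.0496]
tcp_rot: [-160.1, 90.0, -72.4]
wrist_force: [-0.3, -2.4, 0.4]
opening: 0.0002
```

Request:
play_rows --rows '[[[0,0,0.05],0,0],[[0,0,0.05],0,0],[[0,0,-0.1],0,0],[[0,0,-0.6],0,0],[[0,0,-1.2],0,0],[[-3,0,-1.2],0,2],[[-7,0,-1.2],0,6],[[-10,0,-1.2],0,8.5],[[-10,0,-1.2],0,8.5]]'

```text
time: 15.6
ee_pos: [0.6283, 0.0098, 0.157]
tcp_rot: [-86.1, 89.5, 1.6]
wrist_force: [0.8, 0.2, 1.6]
opening: 0.0479
```

```bash
python3 - <<'E'
from h import *
im,d,K,T=shot('wrist','w9');crop('w9',0,0,640,400,1,'w9c',1.5);P=cloud(K,T,d);fit_chock(P,sh(0,.096),.04);print(tool()[1][:3,3],tool()[0]['q'].round(1))
p=fit_tube(P,sh(.005,.06),-2.25,.04,r=.055)
mv(.434,.10,.17,135.2)
E
```

```text
chock x,y mm [623.4  92.6] yaw 267.7 cost/pt 35.45 9807
[0.62776475 0.00988165 0.15376313] [ 0.9 14.5 12.3 87.5  0.   3.2]
tube x,y mm [625.2  56.4] yaw -2.4 cost/pt 20.64 16617
turn -47.5 j6 3.2 alt 132.5
shift cm [-1.75 19.71  8.23]
```

View pics/w9c.png

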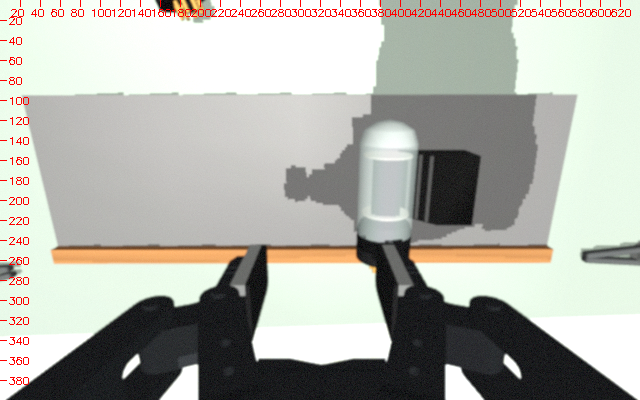

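Request:
play_rows --rows '[[[-1,2.5,1],-7,8.5],[[-1.5,6,2.5],-14,8.5],[[-1.7,10,4.2],-21,8.5],[[-1.7,14,5.8],-28,8.5],[[-1.7,17.5,7.3],-35,8.5],[[-1.7,19.7,8.2],-42,8.5],[[-1.7,19.7,8.2],-47.5,8.5],[[-1.7,19.7,8.2],-47.5,8.5],[[-1.7,19.7,8.2],-47.5,8.5]]'

```text
time: 16.4
ee_pos: [0.4325, 0.1, 0.1661]
tcp_rot: [63.7, 90.0, -161.3]
wrist_force: [0.6, -0.1, -0.6]
opening: 0.085
```

```bash
python3 - <<'E'
from h import *
im,d,K,T=shot('wrist','w10');P=cloud(K,T,d); p=fit_tube(P,(.433,.111),45.2)
draw_tube('w10',p,0,(220,60,440,300),3,'w10e'); print(tool()[0]['q'].round(1))
mv(*p[:2],.004,p[2]+90)
E
```

```text
tube x,y mm [432.6 111.3] yaw 45.4 cost/pt 1.54 22975
[ 13.  -10.3 -11.9  88.5  -0.  -32. ]
turn -0.4 j6 -32.0 alt 179.6
shift cm [16.2  -0.81  0.82]
```

View pics/w10e.png

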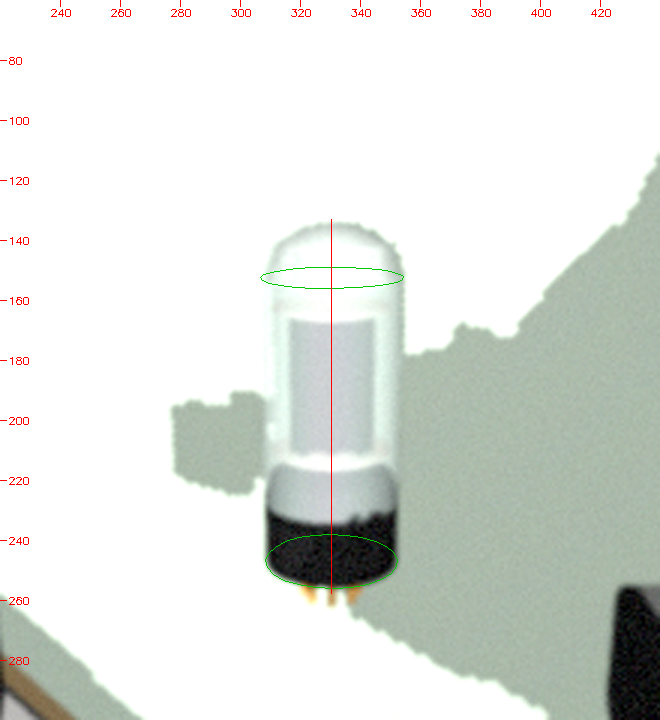

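Request:
play_rows --rows '[[[4,-0.8,0.8],-0.4,8.5],[[8,-0.8,0.8],-0.4,8.5],[[12,-0.8,0.8],-0.4,8.5],[[15,-0.8,0.8],-0.4,8.0],[[16,-0.8,0.8],-0.4,7],[[16.2,-0.8,0.8],-0.4,6.5],[[16.2,-0.8,0.8],-0.4,6],[[16.2,-0.8,0.8],-0.4,3.6],[[16.2,-0.8,0.8],-0.4,3.6],[[16.2,-0.8,0.8],-0.4,3.6],[[16.2,-0.8,0.8],-0.4,3.6],[[16.2,-0.8,0.8],-0.4,3.6]]' --squeeze 20

```text
time: 17.45
ee_pos: [0.4341, 0.1117, 0.0067]
tcp_rot: [-128.4, 89.8, 7.2]
wrist_force: [-0.2, -0.8, 6.9]
opening: 0.0391
```

```bash
python3 - <<'E'
from h import *
o,T,a=tool();print(o['q'].round(1),o['opening'],T[:3,3])
t=np.radians(45.4);D=T[:2,3]-np.array([.4326,.1113]);print('offset along axis',D@[np.cos(t),np.sin(t)]*1000)
mv(.6226,-.012,.12,87.75)
E
```

```text
[ 14.4  -7.4 -27.1  70.1  -0.  -31.2] 0.03906046564309027 [0.43408669 0.1116573  0.00673758]
offset along axis 1.2982910224216886
turn 47.8 j6 -31.2 alt -132.2
shift cm [-11.26  -4.39 -22.15]
```

Request:
play_rows --rows '[[[-1,0,0],0,3.6],[[-4,0,0],0,3.6],[[-8,0,0],6,3.6],[[-11,-0.8,-3],13,3.6],[[-12.5,-1.4,-6.5],20,3.6],[[-12.5,-2,-10],27,3.6],[[-12.5,-2.7,-13.5],34,3.6],[[-12.5,-3.4,-17],41,3.6],[[-11.5,-4,-20],47.8,3.6],[[-11,-4.4,-22],47.8,3.6],[[-11,-4.4,-22],47.8,3.6],[[-11,-4.4,-22],47.8,3.6]]'

```text
time: 18.45
ee_pos: [0.6206, -0.0115, 0.1145]
tcp_rot: [81.4, 89.9, 169.2]
wrist_force: [0.0, -0.5, -1.5]
opening: 0.0393
```

```bash
python3 - <<'E'
from h import *
o,T,a=tool();print(a,o['q'].round(1))
mv(.6205,-.012,.052,87.75)
E
```

```text
87.76894913671677 [-1.1 14.   7.4 83.5  0.   1.2]
turn 0.0 j6 1.2 alt -180.0
shift cm [ 6.25 -0.   -0.05]
```

Request:
play_rows --rows '[[[3,0,0],0,3.6],[[5,0,0],0,3.6],[[6.2,0,0],0,3.6],[[6.5,0,0],0,3.6],[[6.65,0,0],0,3.6],[[6.65,-0.15,0],0,3.6],[[6.65,-0.25,0],0,3.6],[[6.65,-0.35,0],0,3.6],[[6.65,-0.35,0],0,3.6]]'

```text
time: 19.2
ee_pos: [0.6242, -0.011, 0.0491]
tcp_rot: [-73.0, 90.0, 14.8]
wrist_force: [-2.4, 1.2, 0.8]
opening: 0.0394
```

Request:
play_rows --rows '[[[0.1,0,0],0,3.6],[[0.2,0,0],0,3.6],[[0.2,0,0],0,3.6]]'

```text
time: 19.45
ee_pos: [0.6242, -0.0111, 0.0468]
tcp_rot: [-87.6, 90.0, 0.2]
wrist_force: [-4.3, 0.1, 5.1]
opening: 0.0389
```

Request:
play_rows --rows '[[[-0.03,0.03,0],0,4.1],[[-0.03,0.05,0],0,4.3],[[0,0.05,0],0,4.6],[[0,0.05,0],0,4.9],[[0,0.05,0],0,5.0],[[-0.5,0.05,0],0,5.0],[[-3,0.05,0],0,5.0],[[-6,0.05,0],0,5.0],[[-7,0.05,0],0,5.0]]'

```text
time: 20.2
ee_pos: [0.6247, -0.0111, 0.1207]
tcp_rot: [-89.2, 89.7, -1.4]
wrist_force: [0.1, -0.2, 1.3]
opening: 0.0499
```

```bash
python3 - <<'E'
from h import *
im,d,K,T=shot('wrist','w11');crop('w11',0,0,640,400,1,'w11c',1.5);P=cloud(K,T,d)
p=fit_tube(P,sh(.003,-.01),-2.25,.04,r=.05);fit_tube(P,sh(.003,.06),-2.25,.04,r=.05); fit_chock(P,sh(0,.096),.04)
mv(.6245,p[1]-.043,.05,87.75)
E
```

```text
tube x,y mm [622.4 -10.9] yaw -2.3 cost/pt 1.38 18047
tube x,y mm [625.   56.2] yaw -2.0 cost/pt 23.76 18361
chock x,y mm [623.2  92.8] yaw 267.5 cost/pt 36.22 12036
turn 0.1 j6 1.2 alt -179.9
shift cm [ 7.15 -0.03 -4.28]
```

View pics/w11c.png

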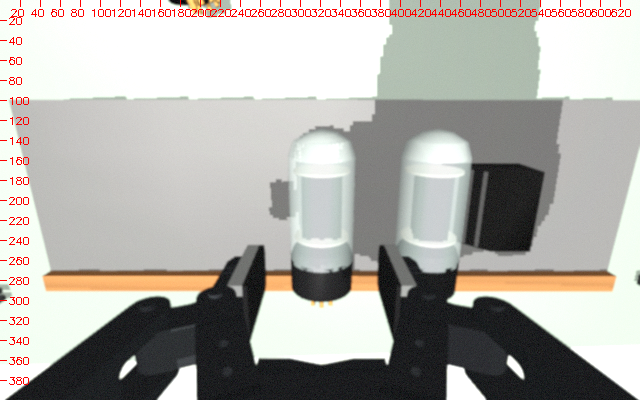

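Request:
play_rows --rows '[[[0,0,-2.2],0,2],[[0,0,-4.3],0,0],[[1,0,-4.3],0,0],[[4,0,-4.3],0,0],[[6.5,0,-4.3],0,0],[[7.1,0,-4.3],0,0],[[7.1,0,-4.3],0,0],[[7.1,0,-4],0,0],[[7.1,0,-3.6],0,0],[[7.1,0,-3.2],0,0],[[7.1,0,-3.0],0,0]]'

```text
time: 21.17
ee_pos: [0.623, -0.0403, 0.0462]
tcp_rot: [-86.1, 89.9, 1.8]
wrist_force: [1.0, 0.5, -0.2]
opening: 0.0003
```

Request:
play_rows --rows '[[[0,0,0.2],0,0],[[0,0,0.4],0,0],[[0,0,0.6],0,0],[[0,0,0.8],0,0],[[0,0,1.0],0,0],[[0,0,1.2],0,0],[[0,0,1.4],0,0],[[0,0,1.6],0,0],[[0,0,1.75],0,0],[[0,0,1.9],0,0],[[0,0,2.0],0,0],[[0,0,2.1],0,0]]'

```text
time: 22.17
ee_pos: [0.6231, -0.02, 0.0451]
tcp_rot: [158.9, 90.0, -113.2]
wrist_force: [-0.1, -0.3, 0.5]
opening: 0.0001
```

Request:
play_rows --rows '[[[-0.3,0,0.1],0,0],[[-0.3,0,0.15],0,0],[[-0.3,0,0.2],0,0],[[-0.3,0,0.25],0,0],[[-0.3,0,0.3],0,0],[[-0.3,0,0.3],0,0]]'

```text
time: 22.67
ee_pos: [0.6233, -0.0172, 0.0481]
tcp_rot: [-174.3, 90.0, -86.5]
wrist_force: [0.3, -0.7, 0.6]
opening: 0.0002
```

Request:
play_rows --rows '[[[0,0,0.05],0,0],[[0,0,0.1],0,0],[[0,0,0.12],0,0],[[0,0,0.12],0,0]]'

```text
time: 23.0
ee_pos: [0.6233, -0.0159, 0.048]
tcp_rot: [155.4, 90.0, -116.8]
wrist_force: [-0.2, -2.4, 0.1]
opening: -0.0003
```

Contact. Back off, lift, and go look.

Request:
play_rows --rows '[[[0,0,0.03],0,0],[[0,0,-0.1],0,0],[[0,0,-0.6],0,0],[[0,0,-1.2],0,0],[[-3,0,-1.2],0,2],[[-7,0,-1.2],0,6],[[-10,0,-1.2],0,8.5],[[-10,0,-1.2],0,8.5]]'

```text
time: 23.67
ee_pos: [0.6251, -0.0285, 0.1555]
tcp_rot: [-89.2, 89.5, -1.4]
wrist_force: [0.9, 0.2, 1.4]
opening: 0.0482
```

```bash
python3 - <<'E'
from h import *
im,d,K,T=shot('wrist','w12');crop('w12',0,0,640,400,1,'w12c',1.5);P=cloud(K,T,d)
fit_tube(P,sh(.003,.02),-2.25,.04,r=.05);fit_tube(P,sh(.003,.06),-2.25,.04,r=.05); fit_chock(P,sh(0,.096),.04)
print(tool()[0]['q'].round(1)); mv(.4426,-.105,.17,110)
E
```

```text
tube x,y mm [622.8  19.7] yaw -2.3 cost/pt 38.9 15858
tube x,y mm [625.3  56.8] yaw -2.6 cost/pt 51.05 14774
chock x,y mm [623.4  94.4] yaw 267.2 cost/pt 38.06 9221
[-2.6 14.1 11.7 87.2  0.  -0.4]
turn -22.2 j6 -0.4 alt 157.8
shift cm [-1.89 17.88 -8.35]
```

View pics/w12c.png

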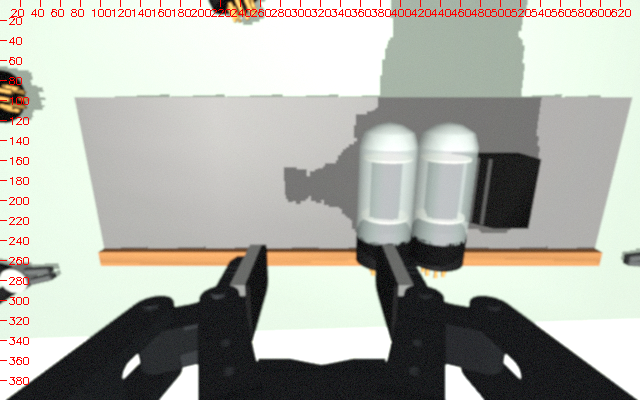

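Request:
play_rows --rows '[[[-1.5,3.5,-1.6],-6,8.5],[[-1.9,7,-3.2],-13,8.5],[[-1.9,10.5,-4.9],-20,8.5],[[-1.9,14,-6.5],-22.2,8.5],[[-1.9,17.9,-8.3],-22.2,8.5],[[-1.9,17.9,-8.3],-22.2,8.5],[[-1.9,17.9,-8.3],-22.2,8.5]]'

```text
time: 24.3
ee_pos: [0.4392, -0.1048, 0.1668]
tcp_rot: [-106.6, 90.0, 3.3]
wrist_force: [-0.2, -0.3, -0.2]
opening: 0.0851
```

```bash
python3 - <<'E'
from h import *
im,d,K,T=shot('wrist','w13');P=cloud(K,T,d); p=fit_tube(P,(.4429,-.0986),20.1)
draw_tube('w13',p,0,(220,60,440,300),3,'w13e'); print(tool()[0]['q'].round(1))
mv(*p[:2],.006,p[2]+90)
E
```

```text
tube x,y mm [439.2 -99.3] yaw 20.1 cost/pt 1.42 23023
[-13.4  -9.2 -10.8  88.4   0.  -33.3]
turn -0.2 j6 -33.3 alt 179.8
shift cm [16.08 -0.06  0.53]
```

View pics/w13e.png

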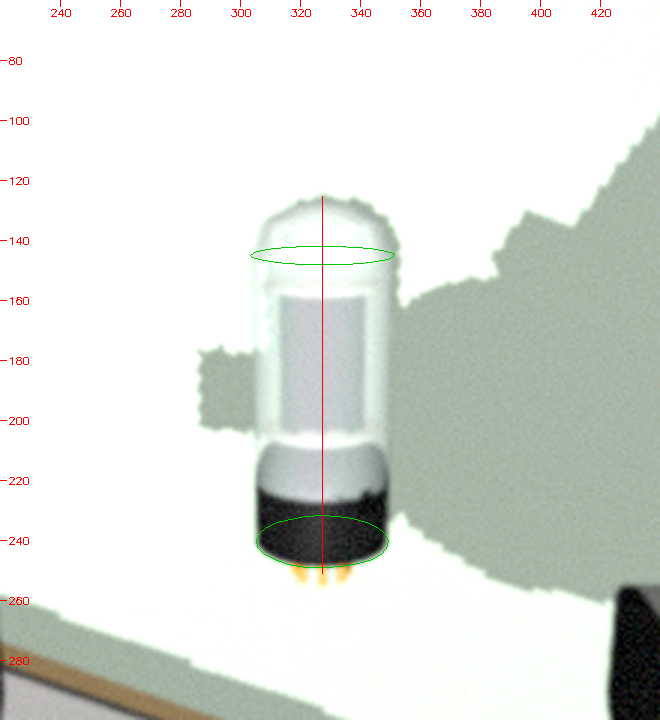

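Request:
play_rows --rows '[[[4,0,0.5],0,8.5],[[8,0,0.5],0,8.5],[[12,0,0.5],0,8.5],[[15,0,0.5],0,8.0],[[15.9,0,0.5],0,7],[[16.1,0,0.5],0,6.5],[[16.1,0,0.5],0,6],[[16.1,0,0.5],0,3.6],[[16.1,0,0.5],0,3.6],[[16.1,0,0.5],0,3.6],[[16.1,0,0.5],0,3.6],[[16.1,0,0.5],0,3.6]]' --squeeze 20

```text
time: 25.35
ee_pos: [0.4408, -0.0997, 0.0082]
tcp_rot: [-122.0, 89.8, -12.0]
wrist_force: [0.7, 0.2, 6.3]
opening: 0.0391
```

```bash
python3 - <<'E'
from h import *
o,T,a=tool();print(o['q'].round(1),o['opening'],T[:3,3])
t=np.radians(20.1);D=T[:2,3]-np.array([.4392,-.0993]);print('offset along axis',D@[np.cos(t),np.sin(t)]*1000)
mv(.6195,-.052,.12,87.75)
E
```

```text
[-12.7  -7.  -26.5  70.2   0.  -32.8] 0.03906285201688437 [ 0.44075283 -0.09965749  0.00822974]
offset along axis 1.3353986621411706
turn 22.3 j6 -32.8 alt -157.7
shift cm [-11.11 -18.46  -1.66]
```

Request:
play_rows --rows '[[[-1,0,0],0,3.6],[[-4,0,0],0,3.6],[[-8,0,0],3,3.6],[[-11,-3.5,-0.3],7,3.6],[[-12,-7,-0.6],12,3.6],[[-12,-10.5,-1],17,3.6],[[-12,-14,-1.3],22.3,3.6],[[-12,-17,-1.6],22.3,3.6],[[-11,-18.4,-1.6],22.3,3.6],[[-11,-18.4,-1.6],22.3,3.6],[[-11,-18.4,-1.6],22.3,3.6]]'

```text
time: 26.27
ee_pos: [0.6174, -0.051, 0.1158]
tcp_rot: [87.8, 89.9, 175.5]
wrist_force: [0.1, -0.3, 0.0]
opening: 0.0389
```

```bash
python3 - <<'E'
from h import *
o,T,a=tool();print(a,o['q'].round(1))
mv(.6195,-.05,.0495,87.75)
E
```

```text
87.75925917885682 [-4.7 13.9  7.4 83.6 -0.  -2.5]
turn 0.0 j6 -2.5 alt -180.0
shift cm [ 6.63 -0.21  0.11]
```

Request:
play_rows --rows '[[[3,-0.2,0.1],0,3.6],[[5,-0.2,0.1],0,3.6],[[6.2,-0.2,0.1],0,3.6],[[6.5,-0.2,0.1],0,3.6],[[6.5,-0.2,0.1],0,3.6],[[6.5,-0.35,0.1],0,3.6],[[6.5,-0.45,0.1],0,3.6],[[6.5,-0.5,0.1],0,3.6],[[6.5,-0.5,0.1],0,3.6]]'

```text
time: 27.02
ee_pos: [0.6227, -0.0506, 0.0521]
tcp_rot: [-106.1, 90.0, -18.3]
wrist_force: [-1.0, 0.3, -0.2]
opening: 0.0387
```

Request:
play_rows --rows '[[[0.15,0,0],0,3.6],[[0.25,-0.03,0],0,3.6],[[0.3,-0.06,0],0,3.6],[[0.3,-0.06,0],0,3.6]]'

```text
time: 27.35
ee_pos: [0.6227, -0.0505, 0.0483]
tcp_rot: [92.8, 90.0, -179.5]
wrist_force: [-6.7, 1.0, 4.2]
opening: 0.0395
```

Both contacts felt (strip -6.7 N, shelf 4.2 N). Release.

Request:
play_rows --rows '[[[-0.03,0.05,0],0,4.1],[[-0.03,0.08,0],0,4.3],[[0,0.08,0],0,4.6],[[0,0.08,0],0,4.9],[[0,0.08,0],0,5.0],[[-0.5,0.08,0],0,5.0],[[-3,0.08,0],0,5.0],[[-6,0.08,0],0,5.0],[[-7,0.08,0],0,5.0],[[-7,0.08,0],0,5.0]]'

```text
time: 28.18
ee_pos: [0.624, -0.0507, 0.1221]
tcp_rot: [-92.3, 89.7, -4.6]
wrist_force: [0.3, -0.0, -0.0]
opening: 0.0498
```

```bash
python3 - <<'E'
from h import *
im,d,K,T=shot('wrist','w14');crop('w14',0,0,640,400,1,'w14c',1.5);P=cloud(K,T,d)
p=fit_tube(P,sh(.003,-.049),-2.25,.04,r=.05);fit_tube(P,sh(.003,.02),-2.25,.04,r=.05)
mv(.623,p[1]-.043,.049,87.75)
E
```

```text
tube x,y mm [620.9 -50.3] yaw -2.3 cost/pt 1.35 17895
tube x,y mm [622.6  24.6] yaw 10.0 cost/pt 40.93 21204
turn -0.0 j6 -2.4 alt 180.0
shift cm [ 7.08 -0.12 -4.26]
```

View pics/w14c.png

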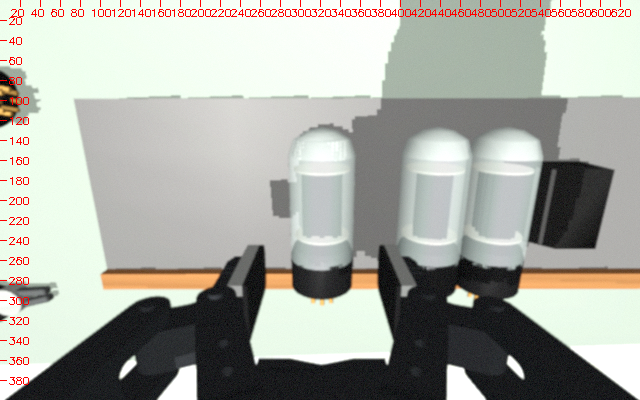

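Request:
play_rows --rows '[[[0,-0.1,-2.2],0,2],[[0,-0.1,-4.3],0,0],[[1,-0.1,-4.3],0,0],[[4,-0.1,-4.3],0,0],[[6.3,-0.1,-4.3],0,0],[[6.8,-0.1,-4.3],0,0],[[6.8,-0.1,-4.3],0,0],[[6.8,-0.1,-4],0,0],[[6.8,-0.1,-3.6],0,0],[[6.8,-0.1,-3.2],0,0],[[6.8,-0.1,-3.0],0,0]]'

```text
time: 29.15
ee_pos: [0.6229, -0.0798, 0.0515]
tcp_rot: [-91.5, 89.9, -3.8]
wrist_force: [0.2, -0.9, 0.3]
opening: -0.0002
```

Request:
play_rows --rows '[[[0,0,0.2],0,0],[[0,0,0.4],0,0],[[0,0,0.6],0,0],[[0,0,0.8],0,0],[[0,0,1.0],0,0],[[0,0,1.2],0,0],[[0,0,1.4],0,0],[[0,0,1.6],0,0],[[0,0,1.75],0,0],[[0,0,1.9],0,0],[[0,0,2.0],0,0],[[0,0,2.1],0,0]]'

```text
time: 30.15
ee_pos: [0.623, -0.0595, 0.0501]
tcp_rot: [-116.7, 90.0, -29.0]
wrist_force: [0.3, 0.6, 0.1]
opening: 0.0003
```

Request:
play_rows --rows '[[[0,0,0.1],0,0],[[0,0,0.15],0,0],[[0,0,0.2],0,0],[[0,0,0.25],0,0],[[0,0,0.3],0,0],[[0,0,0.3],0,0]]'

```text
time: 30.65
ee_pos: [0.6231, -0.0565, 0.0501]
tcp_rot: [15.8, 90.0, 103.5]
wrist_force: [0.3, 0.6, -0.6]
opening: 0.0004
```

Request:
play_rows --rows '[[[0,0,0.05],0,0],[[0,0,0.1],0,0],[[0,0,0.12],0,0],[[0,0,0.12],0,0]]'

```text
time: 30.98
ee_pos: [0.6231, -0.0556, 0.0502]
tcp_rot: [-163.9, 90.0, -76.2]
wrist_force: [0.0, -2.1, 1.4]
opening: -0.0001
```

Request:
play_rows --rows '[[[0,0,0.03],0,0],[[0,0,-0.1],0,0],[[0,0,-0.6],0,0],[[0,0,-1.2],0,0],[[-3,0,-1.2],0,2],[[-7,0,-1.2],0,6],[[-10,0,-1.2],0,8.5],[[-10,0,-1.2],0,8.5]]'

```text
time: 31.65
ee_pos: [0.6249, -0.0681, 0.1574]
tcp_rot: [-92.3, 89.5, -4.6]
wrist_force: [1.9, -0.4, 1.1]
opening: 0.048
```

```bash
python3 - <<'E'
from h import *
im,d,K,T=shot('wrist','w15');crop('w15',0,0,640,400,1,'w15c',1.5)
print(tool()[0]['q'].round(1)); mv(.530,-.316,.17,167.4)
E
```

```text
[-6.2 14.5 12.4 87.5  0.  -3.9]
turn -79.7 j6 -3.9 alt 100.3
shift cm [ -1.63   8.42 -25.16]
```

View pics/w15c.png

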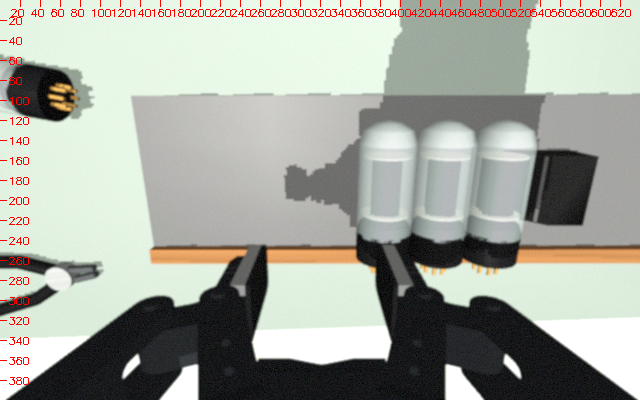

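Request:
play_rows --rows '[[[-1.5,1,-3],-7,8.5],[[-1.6,2,-6],-14,8.5],[[-1.6,3.2,-9.5],-21,8.5],[[-1.6,4.4,-13],-28,8.5],[[-1.6,5.6,-16.5],-35,8.5],[[-1.6,6.6,-19.5],-42,8.5],[[-1.6,7.6,-22.5],-49,8.5],[[-1.6,8.4,-25.1],-56,8.5],[[-1.6,8.4,-25.1],-63,8.5],[[-1.6,8.4,-25.1],-70,8.5],[[-1.6,8.4,-25.1],-77,8.5],[[-1.6,8.4,-25.1],-79.7,8.5]]'

```text
time: 32.7
ee_pos: [0.5281, -0.3152, 0.1647]
tcp_rot: [-25.6, 89.9, 142.2]
wrist_force: [-0.5, -0.4, -0.4]
opening: 0.0847
```

```bash
python3 - <<'E'
from h import *
im,d,K,T=shot('wrist','w16');P=cloud(K,T,d); p=fit_tube(P,(.534,-.317),77.4)
draw_tube('w16',p,0,(220,60,440,300),3,'w16e'); print(tool()[0]['q'].round(1))
mv(*p[:2],.006,p[2]+90)
E
```

```text
tube x,y mm [ 533.4 -318.8] yaw 77.1 cost/pt 1.41 23695
[ -30.8   13.3   12.    88.9    0.  -108.6]
turn 0.6 j6 -108.6 alt -179.4
shift cm [15.87  0.26 -0.62]
```

View pics/w16e.png

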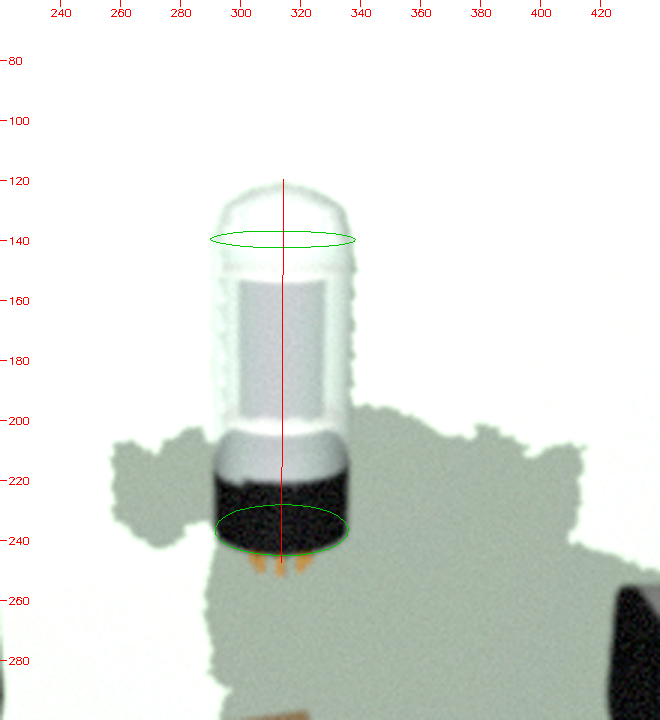

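Request:
play_rows --rows '[[[4,0.3,-0.6],0.6,8.5],[[8,0.3,-0.6],0.6,8.5],[[12,0.3,-0.6],0.6,8.5],[[14.8,0.3,-0.6],0.6,8.0],[[15.7,0.3,-0.6],0.6,7],[[15.9,0.3,-0.6],0.6,6.5],[[15.9,0.3,-0.6],0.6,6],[[15.9,0.3,-0.6],0.6,3.6],[[15.9,0.3,-0.6],0.6,3.6],[[15.9,0.3,-0.6],0.6,3.6],[[15.9,0.3,-0.6],0.6,3.6],[[15.9,0.3,-0.6],0.6,3.6]]' --squeeze 20

```text
time: 33.75
ee_pos: [0.5351, -0.3198, 0.0096]
tcp_rot: [161.3, 89.8, -31.9]
wrist_force: [-0.9, 0.0, 7.9]
opening: 0.0391
```

```bash
python3 - <<'E'
from h import *
o,T,a=tool();print(o['q'].round(1),o['opening'],T[:3,3])
t=np.radians(77.1);D=T[:2,3]-np.array([.5334,-.3188]);print('offset along axis',D@[np.cos(t),np.sin(t)]*1000)
mv(.6175,-.090,.12,87.75)
E
```

```text
[ -30.9   16.1   -1.7   71.9   -0.  -107.7] 0.039082646317272575 [ 0.53514465 -0.31981498  0.00964991]
offset along axis -0.5998718364573651
turn 79.1 j6 -107.7 alt -100.9
shift cm [-11.06 -24.24  -2.82]
```

Request:
play_rows --rows '[[[-1,0,0],0,3.6],[[-4,0,0],0,3.6],[[-8,0,0],7,3.6],[[-11,-3,-0.4],14,3.6],[[-12,-6,-0.8],21,3.6],[[-12,-9,-1.1],28,3.6],[[-12,-12,-1.5],35,3.6],[[-12,-15,-1.9],42,3.6],[[-12,-18,-2.2],49,3.6],[[-12,-21,-2.5],56,3.6],[[-12,-23,-2.8],63,3.6],[[-11.5,-24.2,-2.8],70,3.6]]'

```text
time: 34.75
ee_pos: [0.6177, -0.0874, 0.1241]
tcp_rot: [-96.3, 89.8, 0.3]
wrist_force: [0.4, 1.1, -0.7]
opening: 0.0394
```

```bash
python3 - <<'E'
from h import *
o,T,a=tool();print(a,o['q'].round(1))
mv(.616,-.09,.09,87.75)
E
```

```text
96.58653675666712 [ -8.1  14.2   8.7  84.3   0.  -14.7]
turn 8.8 j6 -14.7 alt -171.2
shift cm [ 3.41  0.2  -0.23]
```

Request:
play_rows --rows '[[[0,0.2,-0.2],7,3.6],[[2,0.2,-0.2],8.8,3.6],[[3.4,0.2,-0.2],8.8,3.6],[[3.4,0.2,-0.2],8.8,3.6],[[3.4,0.2,-0.2],8.8,3.6]]'

```text
time: 35.17
ee_pos: [0.6143, -0.092, 0.0885]
tcp_rot: [79.7, 90.0, 167.8]
wrist_force: [-0.2, -0.9, 0.0]
opening: 0.0392
```

```bash
python3 - <<'E'
from h import *
o,T,a=tool();print(a,o['q'].round(1))
mv(.616,-.09,.0515,87.75)
E
```

```text
88.03630366745841 [-8.5 14.3  4.9 80.6  0.  -6.6]
turn 0.3 j6 -6.6 alt -179.7
shift cm [ 3.7  -0.17  0.2 ]
```

Request:
play_rows --rows '[[[2,-0.2,0.2],0.2,3.6],[[3.3,-0.2,0.2],0.2,3.6],[[3.6,-0.2,0.2],0.2,3.6],[[3.6,-0.2,0.2],0.2,3.6],[[3.6,-0.35,0.2],0.2,3.6],[[3.6,-0.45,0.2],0.2,3.6],[[3.6,-0.45,0.2],0.2,3.6]]'

```text
time: 35.75
ee_pos: [0.6195, -0.0903, 0.053]
tcp_rot: [-105.2, 90.0, -17.3]
wrist_force: [-1.5, 0.2, 0.1]
opening: 0.0395
```

Request:
play_rows --rows '[[[0.15,0,0],0,3.6],[[0.25,-0.03,0],0,3.6],[[0.27,-0.05,0],0,3.6],[[0.27,-0.05,0],0,3.6]]'

```text
time: 36.08
ee_pos: [0.6195, -0.0902, 0.0497]
tcp_rot: [107.1, 90.0, -165.1]
wrist_force: [-4.2, 0.2, 3.7]
opening: 0.0392
```

Request:
play_rows --rows '[[[-0.03,0.03,0],0,4.1],[[-0.03,0.05,0],0,4.3],[[0,0.05,0],0,4.6],[[0,0.05,0],0,4.9],[[0,0.05,0],0,5.0],[[-0.5,0.05,0],0,5.0],[[-3,0.05,0],0,5.0],[[-6,0.05,0],0,5.0],[[-7,0.05,0],0,5.0],[[-7,0.05,0],0,5.0]]'

```text
time: 36.92
ee_pos: [0.6208, -0.0904, 0.1233]
tcp_rot: [-95.5, 89.7, -7.7]
wrist_force: [1.1, -0.6, -0.1]
opening: 0.0501
```

```bash
python3 - <<'E'
from h import *
im,d,K,T=shot('wrist','w17');crop('w17',0,0,640,400,1,'w17c',1.5);P=cloud(K,T,d)
p=fit_tube(P,sh(.003,-.088),-2.25,.04,r=.05)
mv(.6215,p[1]-.043,.05,87.75)
E
```

```text
tube x,y mm [619.4 -90. ] yaw -2.0 cost/pt 1.45 17655
turn 0.1 j6 -6.1 alt -179.9
shift cm [ 7.11 -0.28 -4.26]
```

View pics/w17c.png

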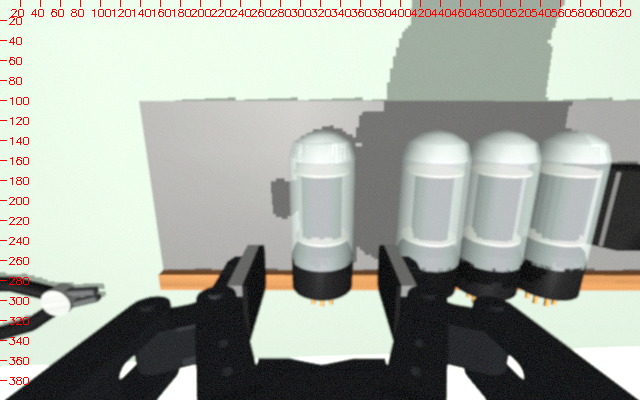

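Request:
play_rows --rows '[[[0,-0.25,-2.2],0,2],[[0,-0.25,-4.3],0,0],[[1,-0.25,-4.3],0,0],[[4,-0.25,-4.3],0,0],[[6.4,-0.25,-4.3],0,0],[[6.9,-0.25,-4.3],0,0],[[6.9,-0.25,-4.3],0,0],[[6.9,-0.25,-4],0,0],[[6.9,-0.25,-3.6],0,0],[[6.9,-0.25,-3.2],0,0],[[6.9,-0.25,-3.0],0,0]]'

```text
time: 37.88
ee_pos: [0.6213, -0.1196, 0.0518]
tcp_rot: [-94.8, 89.9, -6.9]
wrist_force: [0.4, 1.3, -0.2]
opening: -0.0002
```

Request:
play_rows --rows '[[[0,0,0.2],0,0],[[0,0,0.4],0,0],[[0,0,0.6],0,0],[[0,0,0.8],0,0],[[0,0,1.0],0,0],[[0,0,1.2],0,0],[[0,0,1.4],0,0],[[0,0,1.6],0,0],[[0,0,1.75],0,0],[[0,0,1.9],0,0],[[0,0,2.0],0,0],[[0,0,2.1],0,0]]'

```text
time: 38.88
ee_pos: [0.6213, -0.0992, 0.0504]
tcp_rot: [119.0, 90.0, -153.2]
wrist_force: [-0.3, -0.7, 0.0]
opening: -0.0
```

Request:
play_rows --rows '[[[0,0,0.1],0,0],[[0,0,0.15],0,0],[[0,0,0.2],0,0],[[0,0,0.25],0,0],[[0,0,0.3],0,0],[[0,0,0.3],0,0]]'

```text
time: 39.38
ee_pos: [0.6215, -0.0962, 0.0504]
tcp_rot: [55.7, 90.0, 143.5]
wrist_force: [0.8, -0.7, -1.3]
opening: 0.0002
```

Request:
play_rows --rows '[[[0,0,0.05],0,0],[[0,0,0.1],0,0],[[0,0,0.12],0,0],[[0,0,0.12],0,0]]'

```text
time: 39.72
ee_pos: [0.6214, -0.0954, 0.0504]
tcp_rot: [175.7, 90.0, -96.6]
wrist_force: [-1.6, -2.9, 0.0]
opening: 0.0001
```

Request:
play_rows --rows '[[[0,0,0.03],0,0],[[0,0,-0.1],0,0],[[0,0,-0.6],0,0],[[0,0,-1.2],0,0],[[-3,0,-1.2],0,2],[[-7,0,-1.2],0,6],[[-10,0,-1.2],0,8.5],[[-10,0,-1.2],0,8.5]]'

```text
time: 40.38
ee_pos: [0.6233, -0.1079, 0.1579]
tcp_rot: [-95.8, 89.5, -8.0]
wrist_force: [0.8, -0.5, 1.2]
opening: 0.048
```

```bash
python3 - <<'E'
from h import *
im,d,K,T=shot('wrist','w18');crop('w18',0,0,640,400,1,'w18c',1.5)
im,d,K,T=shot('top','top2');P=cloud(K,T,d);fit_chock(P,(.339,-.32))
print(tool()[0]['q'].round(1)); mv(.339,-.324,.17,172.8)
E
```

```text
chock x,y mm [ 339.5 -319.4] yaw 83.3 cost/pt 3.45 663
[-9.8 15.2 12.9 87.6  0.  -7.6]
turn -85.0 j6 -7.6 alt 95.0
shift cm [ -1.88  27.43 -22.71]
```

View pics/w18c.png

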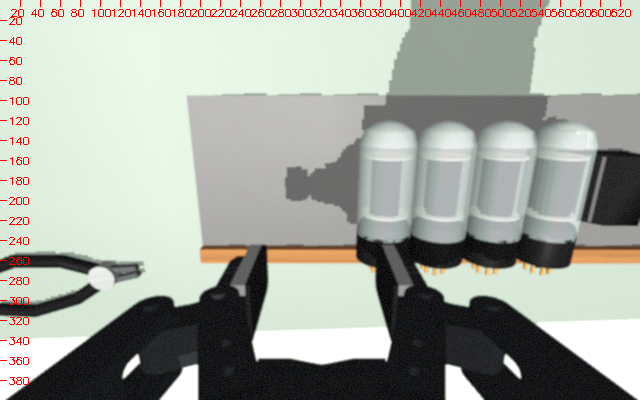

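Request:
play_rows --rows '[[[-1.5,2.5,-2],-7,8.5],[[-1.9,5,-4],-14,8.5],[[-1.9,7.5,-6.2],-21,8.5],[[-1.9,10,-8.3],-28,8.5],[[-1.9,12.5,-10.4],-35,8.5],[[-1.9,15,-12.5],-42,8.5],[[-1.9,17.5,-14.5],-49,8.5],[[-1.9,20,-16.6],-56,8.5],[[-1.9,22.5,-18.6],-63,8.5],[[-1.9,25,-20.7],-70,8.5],[[-1.9,27.4,-22.7],-77,8.5],[[-1.9,27.4,-22.7],-84,8.5]]'

```text
time: 41.48
ee_pos: [0.335, -0.3253, 0.168]
tcp_rot: [-13.2, 89.9, 158.5]
wrist_force: [0.6, 0.2, -0.3]
opening: 0.0849
```

```bash
python3 - <<'E'
from h import *
im,d,K,T=shot('wrist','w19');P=cloud(K,T,d); p=fit_chock(P,(.3395,-.3194)); print(tool()[0]['q'].round(1))
draw_chock('w19',p,0,(240,80,440,260),4,'w19e')
t=np.radians(p[2]);mv(p[0]-.005*np.cos(t),p[1]-.005*np.sin(t),.005,p[2]+90)
E
```

```text
chock x,y mm [ 335.5 -319.6] yaw 82.4 cost/pt 3.13 7195
[ -44.    -7.    -8.8   88.4   -0.  -126.2]
turn -0.1 j6 -126.2 alt 179.9
shift cm [16.3   0.03  0.1 ]
```

View pics/w19e.png

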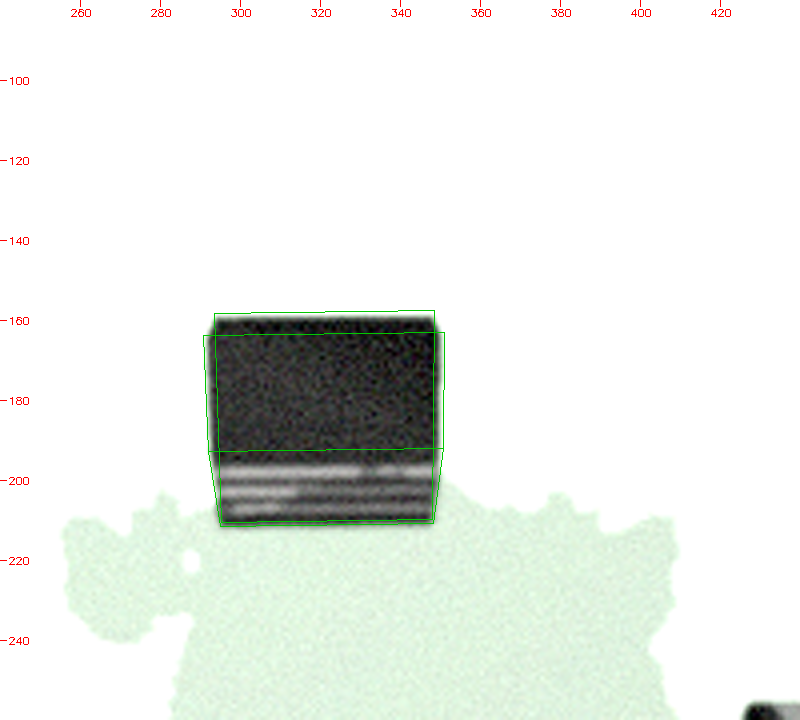

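Request:
play_rows --rows '[[[4,0,0.1],0,8.5],[[8,0,0.1],0,8.5],[[12,0,0.1],0,8.5],[[15,0,0.1],0,8.5],[[16,0,0.1],0,8],[[16.3,0,0.1],0,7],[[16.3,0,0.1],0,4.5],[[16.3,0,0.1],0,4.5],[[16.3,0,0.1],0,4.5],[[16.3,0,0.1],0,4.5],[[16.3,0,0.1],0,4.5]]' --squeeze 40

```text
time: 42.45
ee_pos: [0.3386, -0.3241, 0.0081]
tcp_rot: [146.9, 89.8, -41.5]
wrist_force: [-0.3, 0.4, 6.8]
opening: 0.0491
```

```bash
python3 - <<'E'
from h import *
o,T,a=tool();print(o['q'].round(1),o['opening'],T[:3,3],o['wrist_force'])
t=np.radians(82.4);D=T[:2,3]-np.array([.3355,-.3196]);print('offset along axis',D@[np.cos(t),np.sin(t)]*1000)
print(sh(0,-.06-.036-.012))
mv(.614,-.117,.14,177.75)
E
```

```text
[ -43.8   -4.5  -24.3   70.1    0.  -125.3] 0.04907590553821639 [ 0.33856504 -0.32414621  0.00811607] [-0.28999391  0.37809684  6.8093805 ]
offset along axis -4.100904073112209
[ 0.61475994 -0.11191674]
turn -6.2 j6 -125.3 alt 173.8
shift cm [-13.17 -24.51 -24.24]
```

Request:
play_rows --rows '[[[-2,0,0],0,4.5],[[-6,0,0],0,4.5],[[-10,-1,-1],0,4.5],[[-13,-3.5,-3.5],-3,4.5],[[-13,-6.3,-6.3],-6.2,4.5],[[-13,-9,-9],-6.2,4.5],[[-13,-12,-12],-6.2,4.5],[[-13,-15,-15],-6.2,4.5],[[-13,-18,-18],-6.2,4.5],[[-13,-21,-21],-6.2,4.5],[[-13,-24.3,-24.1],-6.2,4.5],[[-13,-24.3,-24.1],-6.2,4.5]]'

```text
time: 43.45
ee_pos: [0.6154, -0.1142, 0.1354]
tcp_rot: [-121.7, 89.9, 56.3]
wrist_force: [0.5, -0.3, -2.0]
opening: 0.0491
```

```bash
python3 - <<'E'
from h import *
o,T,a=tool();print(a,o['q'].round(1),o['opening'])
im,d,K,T=shot('wrist','w20');crop('w20',0,0,640,400,1,'w20c',1.5)
im,d,K,T=shot('top','top3');crop('top3',160,95,490,290,2,'top3c',2.2)
mv(.615,-.118,.051,177.75)
E
```

```text
177.97965479046923 [-10.5  14.6  10.4  85.8   0.1 -98.5] 0.0490810753650262
turn 0.2 j6 -98.7 alt -179.8
shift cm [ 8.46  0.12 -0.25]
```

View pics/top3c.png

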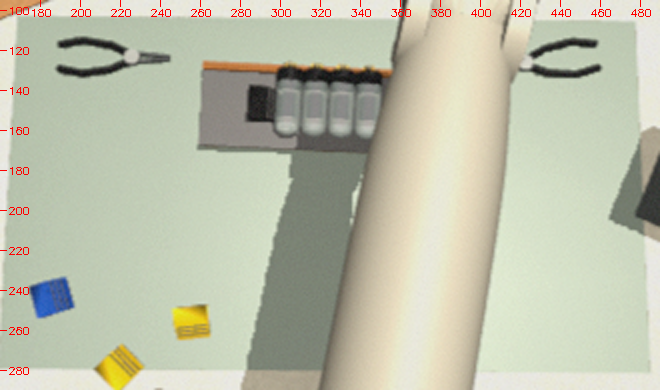

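View pics/w20c.png

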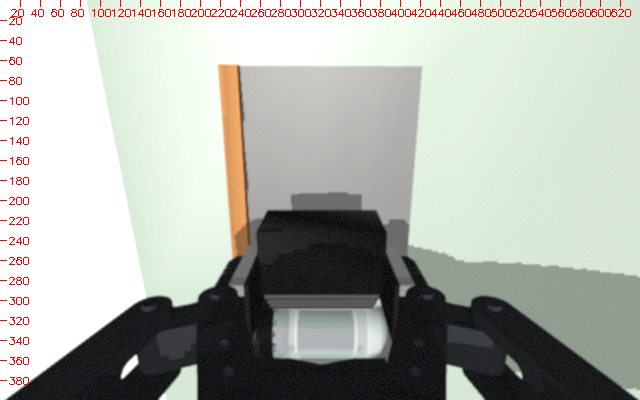

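Request:
play_rows --rows '[[[3,0.1,-0.2],0.2,4.5],[[6,0.1,-0.2],0.2,4.5],[[8,0.1,-0.2],0.2,4.5],[[8.4,0.1,-0.2],0.2,4.5],[[8.4,0.1,-0.2],0.2,4.5],[[8.4,0.1,-0.2],0.2,4.5]]'

```text
time: 44.05
ee_pos: [0.6136, -0.1201, 0.054]
tcp_rot: [166.4, 89.9, -16.1]
wrist_force: [1.1, -0.9, -0.9]
opening: 0.0492
```

Request:
play_rows --rows '[[[0.2,0,-0.1],0,4.5],[[0.4,0,-0.1],0,4.5],[[0.45,-0.2,-0.1],0,4.5],[[0.45,-0.5,-0.1],0,4.5],[[0.45,-0.8,-0.1],0,4.5],[[0.45,-1.0,-0.1],0,4.5],[[0.45,-1.15,-0.1],0,4.5],[[0.45,-1.3,-0.1],0,4.5],[[0.45,-1.3,-0.1],0,4.5]]'

```text
time: 44.8
ee_pos: [0.6153, -0.106, 0.0482]
tcp_rot: [-163.8, 90.0, 13.8]
wrist_force: [-0.1, 0.2, 0.4]
opening: 0.0488
```

Request:
play_rows --rows '[[[0,-0.05,0],0,4.5],[[0,-0.1,0],0,4.5],[[0,-0.15,0],0,4.5],[[0,-0.2,0],0,4.5],[[0,-0.2,0],0,4.5]]'

```text
time: 45.22
ee_pos: [0.6154, -0.1046, 0.0482]
tcp_rot: [150.3, 90.0, -32.1]
wrist_force: [0.1, -2.4, 3.6]
opening: 0.0492
```

Request:
play_rows --rows '[[[0,-0.05,0],0,4.5],[[0,-0.1,0],0,4.5],[[0,-0.1,0],0,4.5]]'

```text
time: 45.47
ee_pos: [0.6154, -0.1035, 0.0482]
tcp_rot: [152.0, 90.0, -30.4]
wrist_force: [-0.2, -2.7, 3.3]
opening: 0.0493
```

Request:
play_rows --rows '[[[0,-0.05,0],0,4.5],[[0,-0.07,0],0,4.5],[[0,-0.07,0],0,4.5]]'

```text
time: 45.72
ee_pos: [0.6155, -0.1028, 0.0482]
tcp_rot: [153.8, 90.0, -28.7]
wrist_force: [-0.5, -3.8, 5.1]
opening: 0.049
```

```bash
python3 - <<'E'
from h import *
im,d,K,T=shot('wrist','w21');crop('w21',200,180,440,360,3,'w21c',2)
im,d,K,T=shot('scene','s21');crop('s21',210,160,340,290,5,'s21c',2.5)
E
```

```text
(no output)
```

View pics/w21c.png

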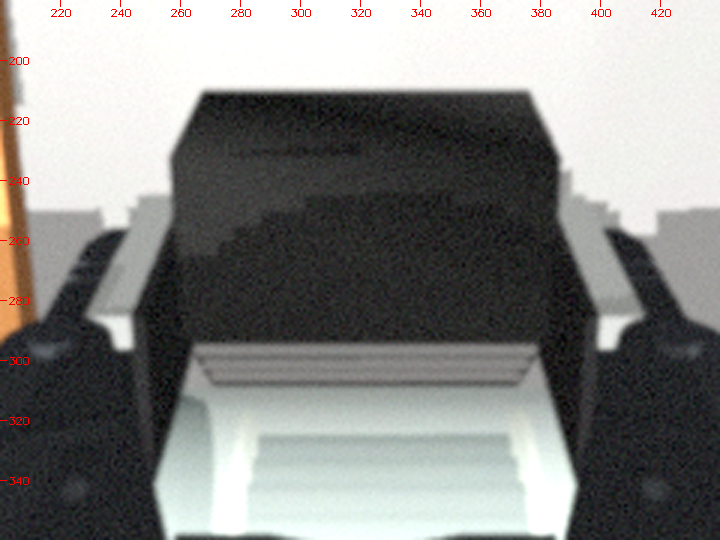

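View pics/s21c.png

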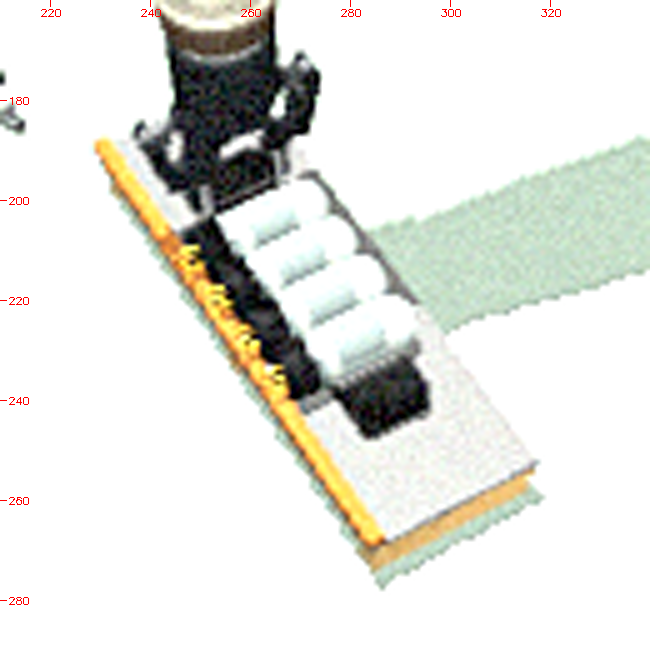

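Request:
play_rows --rows '[[[0,-0.05,0],0,4.5],[[0,-0.08,0],0,4.5],[[0,-0.08,0],0,4.5]]'

```text
time: 46.07
ee_pos: [0.6155, -0.102, 0.0482]
tcp_rot: [154.2, 90.0, -28.3]
wrist_force: [-0.6, -3.7, 5.3]
opening: 0.0489
```

Request:
play_rows --rows '[[[0,-0.05,0],0,4.5],[[0,-0.1,0],0,4.5],[[0,-0.1,0],0,4.5]]'

```text
time: 46.32
ee_pos: [0.6155, -0.1011, 0.0481]
tcp_rot: [136.3, 90.0, -46.2]
wrist_force: [-0.1, -3.7, 6.3]
opening: 0.0488
```

Request:
play_rows --rows '[[[0,0,0],0,5.2],[[0,0,0],0,5.6],[[0,0,0],0,5.9],[[0,0,0],0,6.0],[[-1,0,0],0,6.0],[[-4,0,0],0,6.0],[[-8,0,0],0,6.5],[[-12,0,0],0,8.5],[[-15,0,0],0,8.5],[[-15,4,0],0,8.5],[[-15,6,0],0,8.5],[[-15,6,0],0,8.5]]'

```text
time: 47.32
ee_pos: [0.6128, -0.164, 0.1991]
tcp_rot: [144.0, 89.9, -38.6]
wrist_force: [0.0, 0.6, -0.0]
opening: 0.0851
```

```bash
cat >> h.py <<'E'
def fit_row(P,ys,zb=.04):
    "joint profile fit of 4 tubes: v-positions along shelf, at two x bands"
    t=np.radians(SY); B=np.array([[np.cos(t),np.sin(t)],[-np.sin(t),np.cos(t)]])
    q=(P[...,:2]-C)@B.T; z=P[...,2]-zb
    for a,b in [(-.03,-.01),(-.01,.01),(.01,.03),(.03,.05),(-.03,.05)]:
        m=(q[...,0]>a)&(q[...,0]<b)&(z>.024)&(z<.05)&(q[...,1]>-.085)&(q[...,1]<.08); v=q[...,1][m]; h=z[m]
        if m.sum()<50: continue
        f=least_squares(lambda p:(.02+p[4]+np.sqrt(np.clip(4e-4-np.min([(v-k)**2 for k in p[:4]],0),0,1))-h)*1000,list(ys)+[0],loss='soft_l1',f_scale=1.5,x_scale=.01)
        print('x band',a,b,'axes sy',(f.x[:4]*1000).round(1),'spacing',np.diff(f.x[:4]*1000).round(1),'dz',round(f.x[4]*1000,1))
E
python3 - <<'E'
from h import *
im,d,K,T=shot('wrist','w22');P=cloud(K,T,d);crop('w22',0,0,640,400,1,'w22c',1.5)
fit_chock(P,sh(0,-.095),.04); fit_row(P,[-.06,-.02,.02,.06])
print(tool()[0]['q'].round(1)); mv(.60,.0,.2,87.75)
E
```

```text
chock x,y mm [616.5 -80.3] yaw 293.2 cost/pt 30.67 8608
x band -0.03 -0.01 axes sy [-57.9 -17.8  22.2  59.6] spacing [40.1 40.  37.4] dz 0.5
x band -0.01 0.01 axes sy [-57.8 -17.9  22.2  60. ] spacing [39.9 40.  37.8] dz 0.6
x band 0.01 0.03 axes sy [-57.9 -17.9  22.2  60. ] spacing [40.  40.1 37.8] dz 0.5
x band 0.03 0.05 axes sy [-57.8 -17.8  44.7  60. ] spacing [40.  62.5 15.3] dz 0.7
x band -0.03 0.05 axes sy [-57.9 -17.9  22.2  62.7] spacing [40.  40.  40.5] dz 0.6
[ -14.8   16.2   19.4   93.1    0.  -102.3]
turn 89.7 j6 -102.3 alt -90.3
shift cm [ -0.14 -16.17   1.99]
```

View pics/w22c.png

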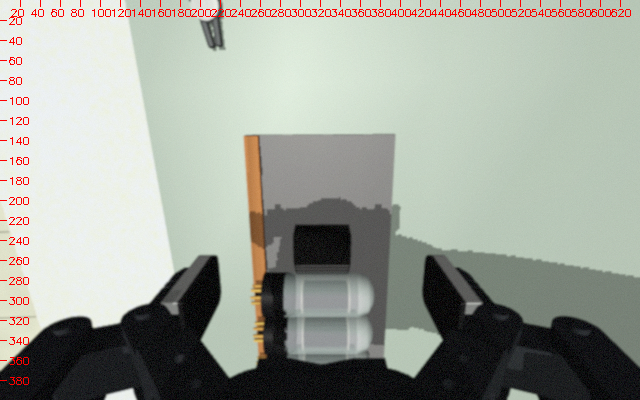

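Request:
play_rows --rows '[[[-1,-2,0.3],7,8.5],[[-2,-4,0.6],14,8.5],[[-3,-6,1],21,8.5],[[-4,-8,1.4],28,8.5],[[-5,-10,1.8],35,8.5],[[-6,-12,2.2],42,8.5],[[-6,-14,2.6],49,8.5],[[-6,-16,3],56,8.5],[[-6,-16,3],63,8.5],[[-6,-16,3],70,8.5],[[-6,-16,3],77,8.5],[[-6,-16,3],84,8.5]]'

```text
time: 48.37
ee_pos: [0.5892, 0.0015, 0.2582]
tcp_rot: [25.0, 90.0, 118.3]
wrist_force: [-0.7, -0.4, -0.0]
opening: 0.0852
```

Request:
play_rows --rows '[[[0,5,0],5.7,8.5],[[0,5,0],5.7,8.5],[[0,5,0],5.7,8.5],[[0,5,0],5.7,8.5]]'

```text
time: 48.7
ee_pos: [0.5397, -0.0022, 0.2588]
tcp_rot: [-78.9, 89.9, 9.1]
wrist_force: [0.5, -0.1, 0.6]
opening: 0.0849
```

```bash
python3 - <<'E'
from h import *
im,d,K,T=shot('wrist','w23');P=cloud(K,T,d);crop('w23',100,60,540,300,1,'w23x',1.5)
crop('w23',140,80,500,280,2,'w23c',1.5);print(tool()[1][:3,3],tool()[2])
fit_chock(P,sh(0,-.095),.04,r=.03);fit_chock(P,sh(0,.1),.04,r=.03); fit_row(P,[-.058,-.018,.022,.062])
im,d,K,T=shot('top','top4');crop('top4',240,110,410,190,4,'top4c',2.5)
E
```

```text
[ 0.54015899 -0.00232424  0.25879402] 87.95545748843107
chock x,y mm [610.9 -97.9] yaw 85.4 cost/pt 13.09 1962
chock x,y mm [623.  94.] yaw 266.5 cost/pt 13.58 2093
x band -0.03 -0.01 axes sy [-57.2 -17.2  22.8  62.8] spacing [40. 40. 40.] dz 0.5
x band -0.01 0.01 axes sy [-57.4 -17.3  22.7  62.7] spacing [40.1 40.  40. ] dz 0.5
x band 0.01 0.03 axes sy [-57.6 -17.5  22.7  62.7] spacing [40.1 40.1 40. ] dz 0.5
x band 0.03 0.05 axes sy [-57.7 -17.6  22.6  62.6] spacing [40.1 40.2 40. ] dz 0.5
x band -0.03 0.05 axes sy [-57.4 -17.4  22.7  62.7] spacing [40.  40.1 40. ] dz 0.5
```

View pics/w23c.png

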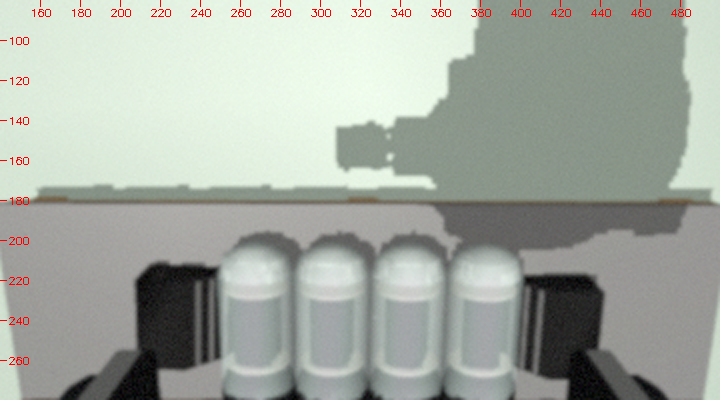

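View pics/top4c.png

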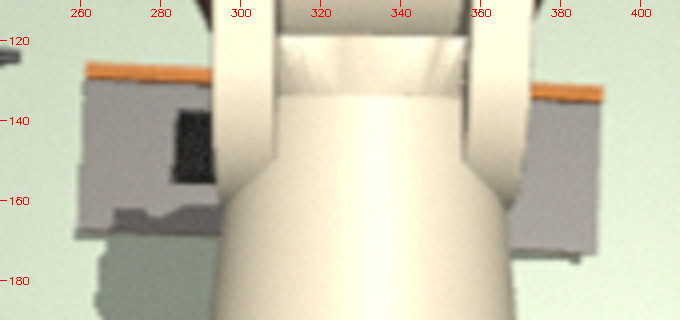

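```bash
python3 - <<'E'
from h import *
t=np.radians(SY); B=np.array([[np.cos(t),np.sin(t)],[-np.sin(t),np.cos(t)]])
for tag in ['w22','w23']:
    im,d,K,T=load(tag);P=cloud(K,T,d)
    # take tool/gripper out: height mask in fit; tube zone out
    q=(P[...,:2]-C)@B.T; 
    for nm,m,c in [('chock2',q[...,1]<-.079,sh(0,-.094)),('chock1',q[...,1]>.084,sh(0,.099))]:
        if tag=='w22' and nm=='chock1': continue
        Q=P.copy(); Q[~m]=9; x,y,a=fit_chock(Q,c,.0405,r=.045); s=B@(np.array([x,y])-C)*1000; print(tag,nm,'shelf',s.round(1),'yaw rel',round(a-SY,1))
E
```

```text
chock x,y mm [615.2 -98.1] yaw 87.8 cost/pt 4.33 5060
w22 chock2 shelf [ -0.1 -94.2] yaw rel 90.0
chock x,y mm [610.9 -99. ] yaw 84.3 cost/pt 3.59 3027
w23 chock2 shelf [ -4.3 -95.3] yaw rel 86.5
chock x,y mm [623.2  95.2] yaw 267.2 cost/pt 3.72 2877
w23 chock1 shelf [ 0.3 99.3] yaw rel 269.5
```

```bash
python3 - <<'E'
from h import *
mv(.35,.33,.26)
E
```

```text
shift cm [-0.16 20.22 32.54]
```

Request:
play_rows --rows '[[[0,2.5,3],0,8.5],[[0,5,6.5],0,8.5],[[0,7.5,10],0,8.5],[[0,10,13.5],0,8.5],[[0,12.5,17],0,8.5],[[0,15,20.5],0,8.5],[[0,17.5,24],0,8.5],[[0,19.5,28],0,8.5],[[0,20,32],0,8.5],[[0,20,32],0,8.5],[[0,20,32],0,8.5]]'

```text
time: 49.72
ee_pos: [0.3512, 0.3273, 0.2575]
tcp_rot: [76.9, 90.0, 165.0]
wrist_force: [0.5, -0.5, 0.7]
opening: 0.0852
```

```bash
python3 - <<'E'
from h import *
im,d,K,T=shot('top','top5');P=cloud(K,T,d);crop('top5',240,110,410,190,4,'top5c',2.5)
t=np.radians(SY); B=np.array([[np.cos(t),np.sin(t)],[-np.sin(t),np.cos(t)]]); fit_row(P,[-.058,-.018,.022,.062])
q=(P[...,:2]-C)@B.T
for nm,m,c in [('chock2',q[...,1]<-.079,sh(0,-.094)),('chock1',q[...,1]>.084,sh(0,.099))]:
    Q=P.copy(); Q[~m]=9; x,y,a=fit_chock(Q,c,.0405,r=.045); print(nm,(B@(np.array([x,y])-C)*1000).round(1),round(a-SY,1))
shot('scene','s5');crop('s5',210,160,340,290,5,'s5c',2.0)
E
```

```text
x band -0.03 -0.01 axes sy [-56.3 -15.8  24.   63.6] spacing [40.4 39.8 39.6] dz -0.2
x band -0.01 0.01 axes sy [-56.1 -15.9  23.9  63.4] spacing [40.2 39.8 39.6] dz -0.2
x band 0.01 0.03 axes sy [-56.5 -16.   23.7  63.4] spacing [40.5 39.7 39.7] dz -0.4
x band 0.03 0.05 axes sy [-56.7 -16.4  23.6  64.2] spacing [40.3 40.  40.6] dz -0.2
x band -0.03 0.05 axes sy [-56.4 -16.1  23.8  63.6] spacing [40.3 39.9 39.8] dz -0.2
chock x,y mm [615.3 -98.4] yaw 85.1 cost/pt 4.57 455
chock2 [ -0.  -94.4] 87.3
chock x,y mm [627.3  96.6] yaw 266.2 cost/pt 4.38 458
chock1 [  4.3 100.8] 268.4
```

View pics/top5c.png

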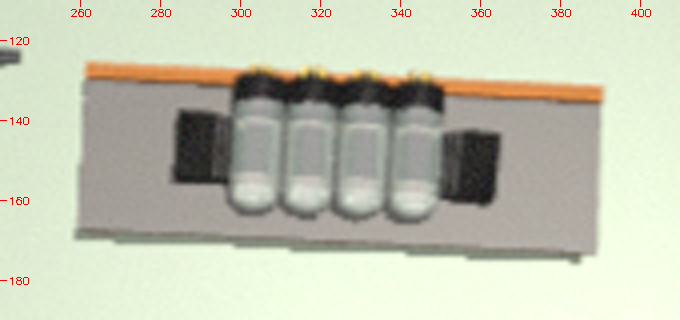

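View pics/s5c.png

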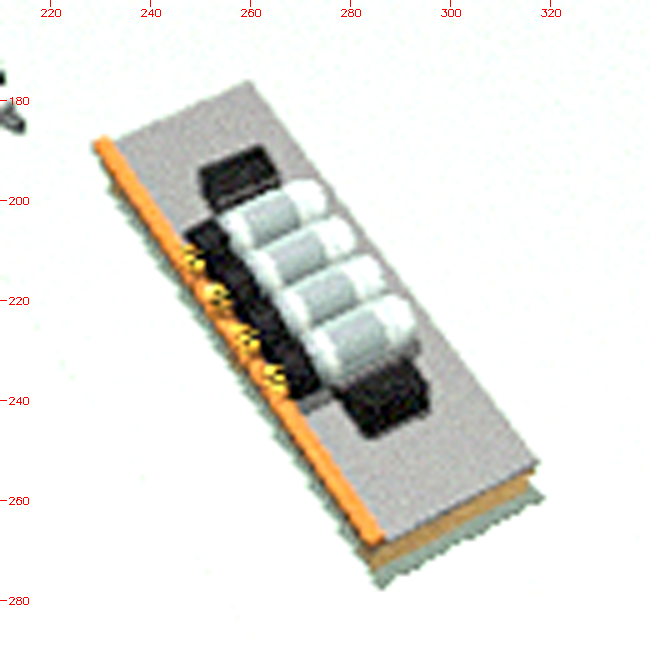

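```bash
python3 - <<'E'
from h import *
mv(.62,-.08,.17,87.75)
E
```

```text
turn 0.2 j6 44.7 alt -179.8
shift cm [  8.8  -28.23 -39.48]
```

Request:
play_rows --rows '[[[0,-2.5,-3.2],0,8.5],[[0,-5,-6.4],0,8.5],[[0,-7.5,-9.6],0,8.5],[[0,-10,-13],0,8.5],[[0,-12.5,-16.5],0,8.5],[[0,-15,-20],0,8.5],[[0,-17.5,-23.5],0,8.5],[[0,-20,-27],0,8.5],[[0,-22.5,-30.5],0,8.5],[[2,-25,-34],0,8.5],[[4.5,-27,-37],0,8.5],[[7,-28.2,-39.5],0,8.5]]'

```text
time: 50.82
ee_pos: [0.6168, -0.0783, 0.1947]
tcp_rot: [-99.4, 89.8, -11.6]
wrist_force: [1.4, -0.2, 0.2]
opening: 0.0853
```

Request:
play_rows --rows '[[[1.5,0,0],0,8.5],[[1.5,0,0],0,8.5],[[1.5,0,0],0,8.5]]'

```text
time: 51.07
ee_pos: [0.6147, -0.0755, 0.1789]
tcp_rot: [82.5, 89.9, 170.3]
wrist_force: [-0.8, 0.9, 0.2]
opening: 0.0852
```

```bash
python3 - <<'E'
from h import *
im,d,K,T=shot('wrist','w24');P=cloud(K,T,d);crop('w24',180,120,480,300,2,'w24c',1.5)
t=np.radians(SY); B=np.array([[np.cos(t),np.sin(t)],[-np.sin(t),np.cos(t)]]); fit_row(P,[-.058,-.018,.022,.062])
q=(P[...,:2]-C)@B.T
for nm,m,c in [('chock2',q[...,1]<-.079,sh(0,-.094))]:
    Q=P.copy(); Q[~m]=9; x,y,a=fit_chock(Q,c,.0405,r=.045); print(nm,(B@(np.array([x,y])-C)*1000).round(1),round(a-SY,1))
draw_chock('w24',(x,y,a),.04,(200,120,360,280),5,'w24e',3)
E
```

```text
x band -0.03 -0.01 axes sy [-57.4 -17.3  22.7  62.6] spacing [40.  40.  39.9] dz 0.6
x band -0.01 0.01 axes sy [-57.5 -17.5  22.6  62.6] spacing [40.1 40.  40. ] dz 0.6
x band 0.01 0.03 axes sy [-57.7 -17.6  22.5  62.5] spacing [40.1 40.1 40. ] dz 0.5
x band 0.03 0.05 axes sy [-57.8 -17.7  22.3  62.4] spacing [40.1 40.1 40. ] dz 0.5
x band -0.03 0.05 axes sy [-57.6 -17.5  22.5  62.5] spacing [40.1 40.  40. ] dz 0.6
chock x,y mm [611.2 -99.5] yaw 83.9 cost/pt 2.95 6108
chock2 [ -4.  -95.7] 86.1
```

View pics/w24e.png

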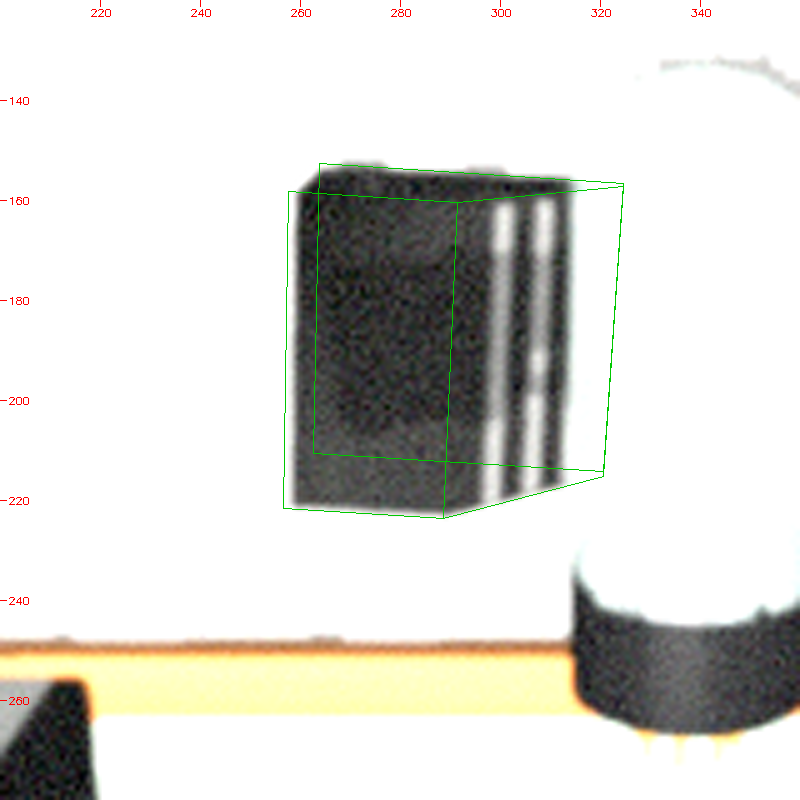

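View pics/w24c.png

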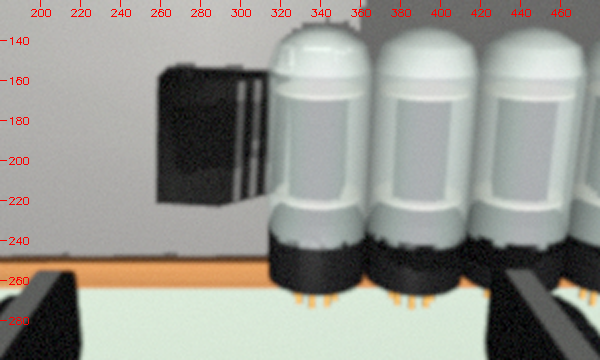

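```bash
python3 - <<'E'
from h import *
im,d,K,T=load('w24'); t=np.radians(SY); B=np.array([[np.cos(t),np.sin(t)],[-np.sin(t),np.cos(t)]])
g=cv2.cvtColor(im,cv2.COLOR_BGR2GRAY).astype(float)
pts=[]
for v in range(168,216,4):
    r=g[v-1:v+2,245:275].mean(0); dr=np.diff(r); k=np.argmin(dr); s=245+k+.5+ (0 if k in(0,len(dr)-1) else (dr[k-1]-dr[k+1])/(2*(dr[k-1]-2*dr[k]+dr[k+1])))
    p=B@(plane(K,T,(s,v),.0685)[:2]-C)*1000; pts.append(p); print(v,round(s,2),p.round(1))
pts=np.array(pts); f=np.polyfit(pts[:,0],pts[:,1],1); print(np.degrees(np.arctan(f[0])),np.median(pts[:,1]))
# front and rear top corners
for uv in [(259,221),(260,158),(288,222.5)]: print(uv,(B@(plane(K,T,uv,.0685)[:2]-C)*1000).round(1))
E
```

```text
168 258.17 [ -23.  -118.6]
172 258.43 [ -20.  -118.6]
176 258.36 [ -16.9 -118.8]
180 258.33 [ -13.9 -119. ]
184 258.21 [ -10.8 -119.2]
188 257.95 [  -7.6 -119.6]
192 257.99 [  -4.5 -119.7]
196 258.05 [  -1.3 -119.8]
200 258.15 [   1.9 -119.9]
204 258.0 [   5.1 -120.2]
208 258.02 [   8.3 -120.4]
212 257.84 [  11.5 -120.7]
-3.4704037399362555 -119.65893049673767
(259, 221) [  18.9 -120.1]
(260, 158) [ -30.6 -116.9]
(288, 222.5) [ 20.2 -97.5]
```

```bash
python3 - <<'E'
from h import *
crop('w22',240,180,420,300,4,'w22d',3)
p=(.6112,-.0995,83.9)
t=np.radians(p[2]); print(tool()[0]['q'].round(1)); mv(p[0]-.004*np.cos(t),p[1]-.004*np.sin(t),.2,173.9)
E
```

```text
[-6.9 13.9 14.6 90.6  0.  -4.7]
turn -86.1 j6 -4.7 alt 93.9
shift cm [-1.96  0.33 -2.89]
```

View pics/w22d.png

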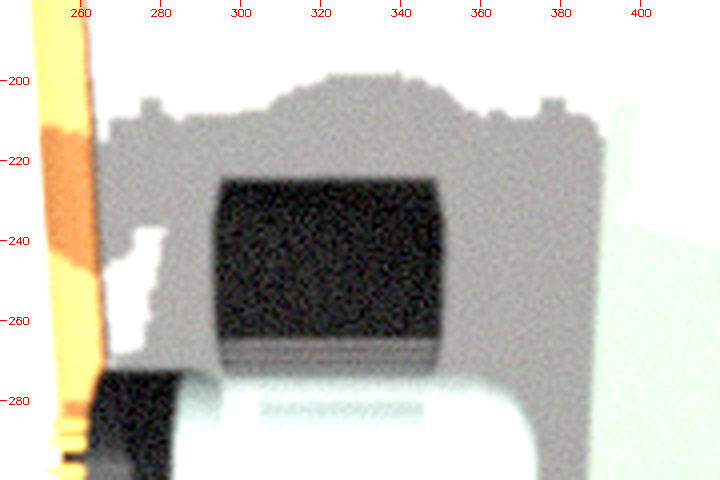

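Request:
play_rows --rows '[[[-2,0,-1.5],-7,8.5],[[-3,0.3,-2.9],-14,8.5],[[-3,0.3,-2.9],-21,8.5],[[-3,0.3,-2.9],-28,8.5],[[-3,0.3,-2.9],-35,8.5],[[-3,0.3,-2.9],-42,8.5],[[-3,0.3,-2.9],-49,8.5],[[-3,0.3,-2.9],-56,8.5],[[-3,0.3,-2.9],-63,8.5],[[-3,0.3,-2.9],-70,8.5],[[-3,0.3,-2.9],-77,8.5],[[-3,0.3,-2.9],-84,8.5]]'

```text
time: 52.12
ee_pos: [0.6117, -0.1022, 0.212]
tcp_rot: [178.3, 89.8, -9.4]
wrist_force: [0.0, -0.1, -0.0]
opening: 0.085
```

Request:
play_rows --rows '[[[0,0,0],-2,8.5],[[0,0,0],-2,8.5],[[0,0,0],-2,8.5]]'

```text
time: 52.37
ee_pos: [0.6117, -0.1023, 0.2112]
tcp_rot: [177.0, 89.8, -9.2]
wrist_force: [0.4, -0.2, 0.3]
opening: 0.0854
```

```bash
python3 - <<'E'
from h import *
im,d,K,T=shot('wrist','w25');P=cloud(K,T,d);crop('w25',200,80,440,300,3,'w25c',2)
t=np.radians(SY); B=np.array([[np.cos(t),np.sin(t)],[-np.sin(t),np.cos(t)]]); q=(P[...,:2]-C)@B.T
Q=P.copy(); Q[q[...,1]>-.079]=9; x,y,a=fit_chock(Q,sh(0,-.096),.0405,r=.045); print((B@(np.array([x,y])-C)*1000).round(1),round(a-SY,1))
mv(.6112+.0004,-.1035,.0495,173.9)
E
```

```text
chock x,y mm [610.9 -98.9] yaw 84.2 cost/pt 3.35 5551
[ -4.4 -95.1] 86.4
turn -0.1 j6 -93.3 alt 179.9
shift cm [16.12  0.1   0.02]
```

View pics/w25c.png

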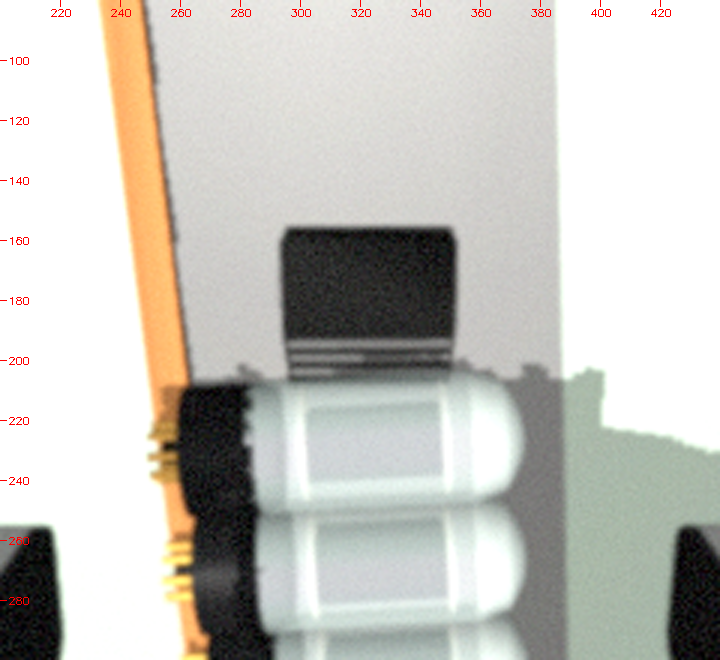

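Request:
play_rows --rows '[[[4,0.05,0],0,8.5],[[8,0.05,0],0,8.5],[[12,0.05,0],0,8.5],[[15,0.05,0],0,8.5],[[16,0.05,0],0,8],[[16.1,0.05,0],0,7],[[16.1,0.05,0],0,6],[[16.1,0.05,0],0,5.3],[[16.1,0.05,0],0,4.5],[[16.1,0.05,0],0,4.5],[[16.1,0.05,0],0,4.5]]' --squeeze 30

```text
time: 53.33
ee_pos: [0.6129, -0.1036, 0.0512]
tcp_rot: [177.3, 89.7, -8.8]
wrist_force: [-1.6, 1.0, 7.6]
opening: 0.0492
```

```bash
python3 - <<'E'
from h import *
o,T,a=tool();print(o['q'].round(1),o['opening'],T[:3,3],o['wrist_force'])
print(sh(0,-.0575-.036-.0045-.004)); mv(*sh(0,-.1035),.0492,177.75)
E
```

```text
[ -9.6  14.7   1.2  76.3   0.  -93.5] 0.04919778760810603 [ 0.61290698 -0.10359035  0.05119297] [-1.60644248  0.97564164  7.62643838]
[ 0.6149955  -0.10592136]
turn -3.9 j6 -93.5 alt 176.1
shift cm [ 0.2   0.36 -0.24]
```

Request:
play_rows --rows '[[[-0.1,0.15,0],0,4.5],[[-0.1,0.35,0],0,4.5],[[-0.1,0.4,-0.15],-2,4.5],[[-0.1,0.4,-0.24],-3.9,4.5],[[-0.1,0.4,-0.24],-3.9,4.5],[[-0.1,0.4,-0.24],-3.9,4.5]]'

```text
time: 53.83
ee_pos: [0.614, -0.108, 0.0512]
tcp_rot: [168.2, 89.9, -14.1]
wrist_force: [-3.3, 0.5, 9.7]
opening: 0.049
```

```bash
python3 - <<'E'
from h import *
o,T,a=tool();print(a,T[:3,3],o['wrist_force'])
mv(*sh(0,-.0985),.051,177.75)
E
```

```text
177.77768493427942 [ 0.61401197 -0.10795852  0.05123646] [-3.29294184  0.52554327  9.69781392]
turn 0.0 j6 -97.7 alt -180.0
shift cm [ 0.02 -0.56 -0.09]
```

Request:
play_rows --rows '[[[-0.1,0,-0.05],0,4.5],[[-0.1,-0.1,-0.09],0,4.5],[[-0.1,-0.2,-0.09],0,4.5],[[-0.1,-0.3,-0.09],0,4.5],[[-0.1,-0.4,-0.09],0,4.5],[[-0.1,-0.4,-0.09],0,4.5]]'

```text
time: 54.33
ee_pos: [0.6151, -0.1043, 0.0512]
tcp_rot: [144.9, 89.9, -37.4]
wrist_force: [0.4, -3.4, 5.9]
opening: 0.0493
```

Request:
play_rows --rows '[[[-0.07,-0.05,0],0,4.5],[[-0.07,-0.1,0],0,4.5],[[-0.07,-0.15,0],0,4.5],[[-0.07,-0.2,0],0,4.5],[[-0.07,-0.2,0],0,4.5]]'

```text
time: 54.75
ee_pos: [0.6148, -0.1022, 0.0513]
tcp_rot: [129.6, 89.9, -52.7]
wrist_force: [0.7, -4.2, 4.2]
opening: 0.0493
```

Request:
play_rows --rows '[[[-0.03,-0.04,0],0,4.5],[[-0.03,-0.08,0],0,4.5],[[-0.03,-0.08,0],0,4.5]]'

```text
time: 55.0
ee_pos: [0.6147, -0.1013, 0.0513]
tcp_rot: [114.1, 89.9, -68.1]
wrist_force: [-0.6, -5.0, 3.4]
opening: 0.0496
```

Contact bearing (y force rising while the down-force falls). Release and look.

Request:
play_rows --rows '[[[0,0,0],0,5.2],[[0,0,0],0,5.6],[[0,0,0],0,5.9],[[0,0,0],0,6.0],[[-1,0,0],0,6.0],[[-4,0,0],0,6.0],[[-8,0,0],0,6.5],[[-12,0,0],0,8.5],[[-15,0,0],0,8.5],[[-15,0,0],0,8.5]]'

```text
time: 55.83
ee_pos: [0.6163, -0.101, 0.2096]
tcp_rot: [174.0, 89.4, -8.2]
wrist_force: [1.0, -0.5, 0.8]
opening: 0.0847
```

```bash
python3 - <<'E'
from h import *
im,d,K,T=shot('wrist','w26');P=cloud(K,T,d);crop('w26',200,80,440,300,3,'w26c',2)
t=np.radians(SY); B=np.array([[np.cos(t),np.sin(t)],[-np.sin(t),np.cos(t)]]); q=(P[...,:2]-C)@B.T
Q=P.copy(); Q[q[...,1]>-.079]=9; x,y,a=fit_chock(Q,sh(0,-.096),.0405,r=.045); print((B@(np.array([x,y])-C)*1000).round(1),round(a-SY,1))
mv(.615,.12,.22)
E
```

```text
chock x,y mm [614.3 -97.1] yaw 87.8 cost/pt 3.28 5676
[ -1.  -93.2] 90.0
shift cm [ -1.41 -22.07   0.94]
```

View pics/w26c.png

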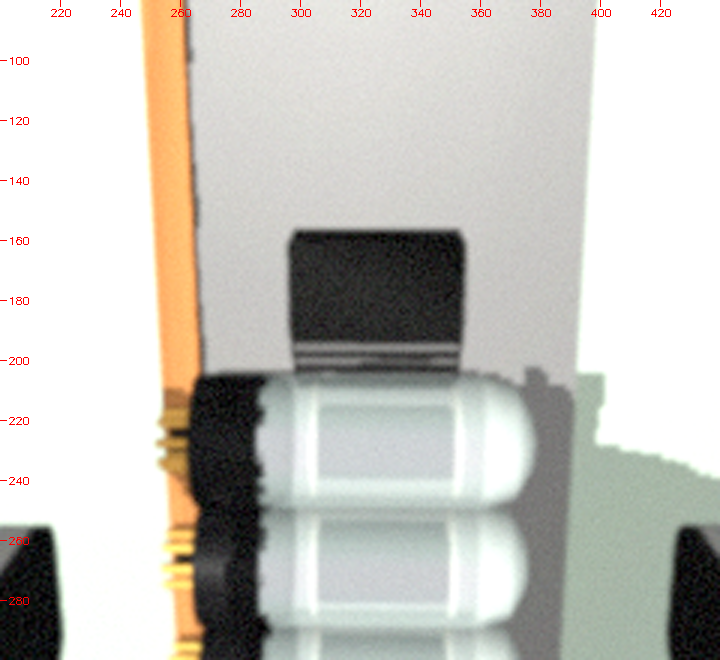

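Request:
play_rows --rows '[[[-1.4,-4,0.1],0,8.5],[[-1.4,-8,0.3],0,8.5],[[-1.4,-12,0.5],0,8.5],[[-1.4,-16,0.7],0,8.5],[[-1.4,-20,0.8],0,8.5],[[-1.4,-20,0.8],0,8.5],[[-1.4,-20,0.8],0,8.5]]'

```text
time: 56.47
ee_pos: [0.6137, 0.1016, 0.2143]
tcp_rot: [7.1, 89.9, -174.9]
wrist_force: [-0.3, -0.5, -0.1]
opening: 0.0851
```

```bash
python3 - <<'E'
from h import *
im,d,K,T=shot('wrist','w27');P=cloud(K,T,d);crop('w27',200,0,440,300,2,'w27c',1.7)
t=np.radians(SY); B=np.array([[np.cos(t),np.sin(t)],[-np.sin(t),np.cos(t)]]); q=(P[...,:2]-C)@B.T
fit_row(P,[-.058,-.018,.022,.062])
Q=P.copy(); Q[q[...,1]<.084]=9; x,y,a=fit_chock(Q,sh(0,.099),.0405,r=.045); print((B@(np.array([x,y])-C)*1000).round(1),round(a-SY,1))
mv(.4,.25,.25)
E
```

```text
x band -0.03 -0.01 axes sy [-58.  -16.9  23.1  63. ] spacing [41.1 40.  39.9] dz 0.6
x band -0.01 0.01 axes sy [-58.  -17.1  23.   62.9] spacing [40.9 40.1 39.9] dz 0.6
x band 0.01 0.03 axes sy [-58.  -17.2  22.9  62.8] spacing [40.8 40.  39.9] dz 0.6
x band 0.03 0.05 axes sy [-58.  -17.2  22.7  62.7] spacing [40.8 40.  39.9] dz 0.5
x band -0.03 0.05 axes sy [-58.  -17.1  22.9  62.8] spacing [40.9 40.  39.9] dz 0.6
chock x,y mm [623.4  95.5] yaw 267.5 cost/pt 2.32 4660
[ 0.5 99.6] 269.8
shift cm [ -3.54 -14.19  21.93]
```

View pics/w27c.png

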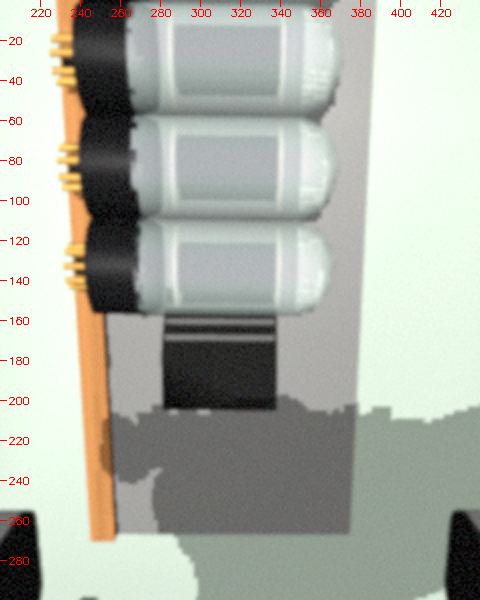

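```bash
python3 - <<'E'
from h import *
print(tool()[0]['q'].round(1)); mv(*sh(-.001,-.142),.21,177.75);mv(*sh(-.001,-.142),.05,177.75)
E
```

```text
[  9.3  15.   19.6  94.7  -0.  -78.6]
turn 0.1 j6 -78.6 alt -179.9
shift cm [ 0.45 24.58 -0.76]
turn 0.1 j6 -78.6 alt -179.9
shift cm [16.45 24.58 -0.79]
```

Request:
play_rows --rows '[[[0.4,4,-0.1],0,5],[[0.4,8,-0.3],0,2],[[0.4,12,-0.4],0,0],[[0.4,16,-0.6],0,0],[[0.4,20,-0.7],0,0],[[0.4,24.6,-0.8],0,0],[[0.4,24.6,-0.8],0,0],[[4,24.6,-0.8],0,0],[[8,24.6,-0.8],0,0],[[12,24.6,-0.8],0,0],[[15,24.6,-0.8],0,0],[[15,24.6,-0.8],0,0]]'

```text
time: 57.52
ee_pos: [0.6085, -0.1472, 0.0577]
tcp_rot: [-10.9, 89.4, 166.7]
wrist_force: [-1.1, -0.3, -1.5]
opening: 0.0001
```

```bash
python3 - <<'E'
from h import *
print(tool()[0]['q'].round(1)); mv(*sh(-.001,-.142),.049,177.75); mv(*sh(-.001,-.133),.049,177.75);print(tool()[0]['wrist_force'])
E
```

```text
[ -13.6   16.1    3.6   78.2   -0.  -101.3]
turn -0.1 j6 -101.3 alt 179.9
shift cm [ 0.86 -0.15 -0.4 ]
turn -0.1 j6 -101.3 alt 179.9
shift cm [ 0.87 -1.05 -0.4 ]
[-1.0628416  -0.32906727 -1.47790544]
```

Request:
play_rows --rows '[[[0.4,0,-0.2],0,0],[[0.6,0,-0.4],0,0],[[0.6,-0.3,-0.4],0,0],[[0.6,-0.6,-0.4],0,0],[[0.6,-0.9,-0.4],0,0],[[0.6,-1.05,-0.4],0,0],[[0.6,-1.15,-0.4],0,0],[[0.6,-1.25,-0.4],0,0],[[0.6,-1.25,-0.4],0,0]]'

```text
time: 58.27
ee_pos: [0.6172, -0.1342, 0.0592]
tcp_rot: [169.7, 90.0, -12.5]
wrist_force: [0.1, -0.4, -0.4]
opening: 0.0001
```

Request:
play_rows --rows '[[[0.4,0,0.3],0,0],[[0.8,0,0.35],0,0],[[0.8,0,0.35],0,0],[[0.8,-0.1,0.35],0,0],[[0.8,-0.15,0.35],0,0],[[0.8,-0.2,0.35],0,0],[[0.8,-0.2,0.35],0,0]]'

```text
time: 58.85
ee_pos: [0.6137, -0.1327, 0.0512]
tcp_rot: [82.1, 90.0, -100.1]
wrist_force: [-1.2, -2.7, -0.8]
opening: -0.0003
```

Request:
play_rows --rows '[[[0,-0.02,0],0,0],[[0,-0.03,0],0,0],[[0,-0.03,0],0,0]]'

```text
time: 59.1
ee_pos: [0.6139, -0.1322, 0.0512]
tcp_rot: [112.8, 90.0, -69.5]
wrist_force: [-1.0, -3.3, -0.5]
opening: -0.0001
```

Request:
play_rows --rows '[[[0,-0.02,0],0,0],[[0,-0.03,0],0,0],[[0,-0.03,0],0,0]]'

```text
time: 59.35
ee_pos: [0.6139, -0.1317, 0.0512]
tcp_rot: [175.0, 90.0, -7.2]
wrist_force: [-0.2, -3.9, 0.0]
opening: 0.0002
```

Request:
play_rows --rows '[[[0,-0.02,0],0,0],[[0,-0.03,0],0,0],[[0,-0.03,0],0,0]]'

```text
time: 59.6
ee_pos: [0.6139, -0.1314, 0.0511]
tcp_rot: [-157.8, 90.0, 20.0]
wrist_force: [-0.2, -3.8, -0.4]
opening: -0.0003
```

Request:
play_rows --rows '[[[0,0.2,0],0,0],[[0,1.0,0],0,0],[[0,2.0,0],0,0],[[-4,2.0,0],0,0],[[-8,2,0],0,0],[[-12,2,0],0,0],[[-15,2,0],0,0],[[-15,-1,0],0,0],[[-15,-1,0],0,0],[[-15,-1,0],0,0]]'

```text
time: 60.43
ee_pos: [0.6144, -0.1212, 0.2014]
tcp_rot: [-164.4, 90.0, 13.4]
wrist_force: [0.5, -0.3, -0.1]
opening: -0.0002
```

```bash
python3 - <<'E'
from h import *
im,d,K,T=shot('wrist','w28');P=cloud(K,T,d);crop('w28',200,80,440,300,3,'w28c',2)
t=np.radians(SY); B=np.array([[np.cos(t),np.sin(t)],[-np.sin(t),np.cos(t)]]); q=(P[...,:2]-C)@B.T
Q=P.copy(); Q[q[...,1]>-.079]=9; x,y,a=fit_chock(Q,sh(0,-.096),.0405,r=.045); print((B@(np.array([x,y])-C)*1000).round(1),round(a-SY,1)); fit_row(P,[-.057,-.017,.023,.063])
mv(.38,-.25,.22)
E
```

```text
chock x,y mm [614.5 -95.7] yaw 87.8 cost/pt 3.53 5771
[ -0.9 -91.8] 90.0
x band -0.03 -0.01 axes sy [-56.  -16.4  23.   63. ] spacing [39.6 39.4 40. ] dz 1.0
x band -0.01 0.01 axes sy [-56.3 -17.   24.   63.3] spacing [39.3 41.  39.3] dz 0.6
x band 0.01 0.03 axes sy [-56.3 -17.   23.   63. ] spacing [39.3 40.  40. ] dz 1.0
x band 0.03 0.05 axes sy [-56.3 -16.   23.   63. ] spacing [40.3 39.  40. ] dz 1.2
x band -0.03 0.05 axes sy [-56.2 -16.   23.4  63.6] spacing [40.1 39.4 40.3] dz 1.1
shift cm [-1.92 13.71 22.91]
```

View pics/w28c.png

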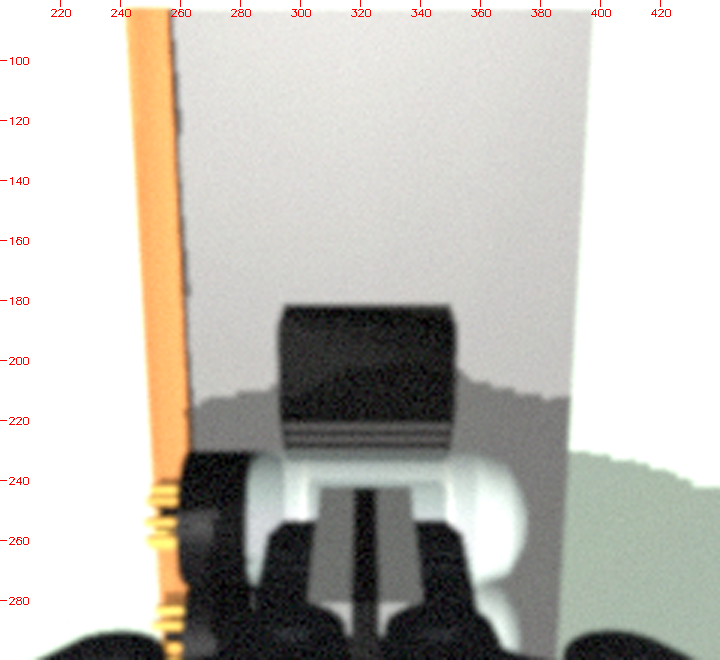

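Request:
play_rows --rows '[[[-2,1.5,2.5],0,0],[[-2,3,5],0,0],[[-2,4.5,7.5],0,0],[[-2,6,10.5],0,0],[[-2,8,14],0,0],[[-2,10,17],0,0],[[-2,12,20],0,0],[[-2,13.7,22.9],0,0],[[-2,13.7,22.9],0,0],[[-2,13.7,22.9],0,0]]'

```text
time: 61.32
ee_pos: [0.3785, -0.2507, 0.2208]
tcp_rot: [-30.5, 90.0, 147.1]
wrist_force: [0.7, -1.5, 0.5]
opening: -0.0003
```

```bash
python3 - <<'E'
from h import *
im,d,K,T=shot('top','top6');P=cloud(K,T,d);crop('top6',240,110,410,190,4,'top6c',2.5)
t=np.radians(SY); B=np.array([[np.cos(t),np.sin(t)],[-np.sin(t),np.cos(t)]]); fit_row(P,[-.056,-.016,.024,.064])
q=(P[...,:2]-C)@B.T
for nm,m,c in [('chock2',q[...,1]<-.077,sh(0,-.093)),('chock1',q[...,1]>.086,sh(0,.101))]:
    Q=P.copy(); Q[~m]=9; x,y,a=fit_chock(Q,c,.0405,r=.045); print(nm,(B@(np.array([x,y])-C)*1000).round(1),round(a-SY,1))
shot('scene','s6');crop('s6',160,100,460,350,2,'s6c',2.0)
E
```

```text
x band -0.03 -0.01 axes sy [-54.3 -14.2  25.6  65.1] spacing [40.1 39.8 39.5] dz 0.2
x band -0.01 0.01 axes sy [-54.4 -14.2  25.4  65.2] spacing [40.2 39.5 39.9] dz -0.1
x band 0.01 0.03 axes sy [-54.3 -14.5  25.8  65.1] spacing [39.8 40.4 39.2] dz -0.1
x band 0.03 0.05 axes sy [-54.6 -14.2  25.4  65.1] spacing [40.4 39.6 39.7] dz 0.1
x band -0.03 0.05 axes sy [-54.4 -14.3  25.5  65.1] spacing [40.1 39.8 39.7] dz 0.0
chock x,y mm [618.9 -94.6] yaw 89.2 cost/pt 4.05 469
chock2 [  3.4 -90.5] 91.5
chock x,y mm [627.7  97.7] yaw 268.8 cost/pt 4.36 455
chock1 [  4.7 101.9] 271.0
```

View pics/top6c.png

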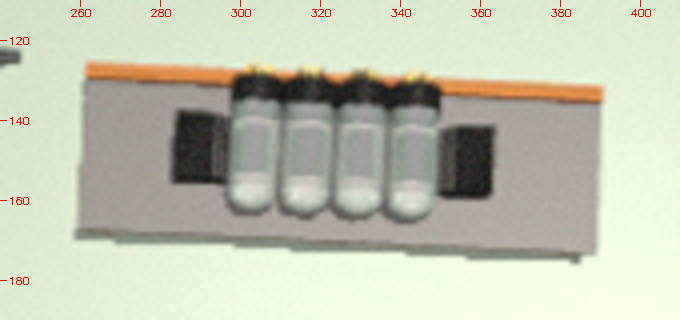

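View pics/s6c.png

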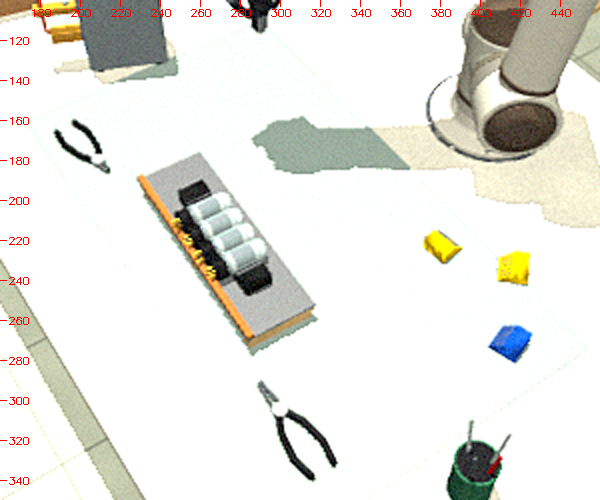

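```bash
python3 - <<'E'
from workcell import bot
print(bot.job_done())
E
```

```text
the job is handed in; nothing more can be done
None
```

The job is handed in: all four tubes lie on the shelf in one row between the two chocks, at about 61 s of the 210 s allowed.

**What I did:** I set chock 1 on the shelf first. Each tube was then set down gripped, with its base touching the strip and the shelf (both felt in the wrist force), and rolled up against the row. Chock 2 closed the row last. My checks after that showed chock 2 knocked about 4 mm sideways and turned about 3.5°. I regripped it, squared it and pushed it home until the force levelled off at about 3.8 N, which I read as every piece bearing on the next.

**Last checks:**
- **Row:** tube axes are about 40 mm apart in all my measurements, so the tubes touch. The close views before the last push showed them square to the strip within half a degree. The last, coarser bird's-eye view agrees within its noise.
- **Chocks:** the tube-to-chock distances read 36.1 and 36.8 mm against an ideal 36.
- **Other tools:** in the last pictures I saw no sign that the pliers, cutters, tin, welder or coloured blocks had been moved.

**What disagreed:**
- **Camera offset:** the bird's-eye camera reads the chocks about 4 mm further towards the strip than the wrist camera. I trusted the wrist camera.
- **Chock 1 gap:** it measured 0.6 to 0.8 mm over ideal in several views. That is within measurement noise, and the push force suggests it is in contact.
- **Bases at the strip:** I did not measure the gap between bases and strip in the final pictures. I relied on the contact felt when each tube was placed.

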